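# Pull a sticking keycap off the counter keypad

### The job

The orange key of the counter keypad sticks: take its cap off for cleaning with the puller. Hold the puller by its grip, slide its fork in under the orange cap from the keypad's front until it just bears against the switch, gently, then pull the cap straight up off its switch without yanking and stand the puller, with the cap still lying on its fork, in the grey tray and let go. Do not touch the cap with the gripper, press or lift the other two keys, or shift the stamps and the ink pad.

Things in the scene. Friction and masses are not known exactly. Their poses are not given: they have to be found in the camera images.
- keypad: Low black counter keypad, fixed to the desk. Origin: centre of its underside, under the middle key; x to its rear, y along the key row (left, seen from its front), z up. Body x -62 to +60, y -76 to +76 mm; aluminium top plate 20 mm above the desk; rear hump from x +34 mm, 36 mm high. Three keys at y = +46, 0, -46 mm, x = 0, each a switch, a sprung plunger (3 mm travel, about 1 N) and a cap clipped to it.
- keypad_apron (a point): Point on the keypad's bare top plate in front of the middle key: keypad x -40 mm, y 0, 20 mm above the desk. The plate is bare, flat and rigid from x -62 mm to the caps' front edges (x -18 mm), over the whole width; the fork can be felt down on to it here.
- cap_orange: Orange keycap to be removed, on any one of the keys: 36 x 36 mm, 14 mm high, hollow, skirt wall 4 mm thick. 20 g. Origin: centre of the plane of the skirt's lower edge, z up, axes as the keypad's. In place the skirt floats 7.5 mm above the plate (27.5 mm above the desk). Friction of two clips resists a straight pull with about 10 to 18 N over the first 5 mm, then lets go suddenly; the cap then lies loose.
- cap_green: Green keycap of the same make on another key; stays as it is (not pressed, not lifted). Origin as for the orange cap.
- cap_white: White keycap of the same make on another key; stays as it is. Origin as for the orange cap.
- switch0: Switch of the left key (keypad y = +46 mm), hidden below its cap. Origin: on the key's axis, on the plate; axes as the keypad's. Its plastic housing is a block 16 mm wide (y), 8 mm high, 16 mm long, firmly fixed but not alike on every keypad: its front face lies anywhere from 4 to 12 mm ahead (-x) of the origin, so it has to be felt. It is delicate: 10 N at most.
- switch1: Switch of the middle key (keypad y = 0 mm), hidden below its cap. Origin: on the key's axis, on the plate; axes as the keypad's. Its plastic housing is a block 16 mm wide (y), 8 mm high, 16 mm long, firmly fixed but not alike on every keypad: its front face lies anywhere from 4 to 12 mm ahead (-x) of the origin, so it has to be felt. It is delicate: 10 N at most.
- switch2: Switch of the right key (keypad y = -46 mm), hidden below its cap. Origin: on the key's axis, on the plate; axes as the keypad's. Its plastic housing is a block 16 mm wide (y), 8 mm high, 16 mm long, firmly fixed but not alike on every keypad: its front face lies anywhere from 4 to 12 mm ahead (-x) of the origin, so it has to be felt. It is delicate: 10 N at most.
- puller: Keycap puller, one rigid piece, about 110 g, standing on its flat fork: steel C-frame, upright blue grip on top. Origin: centre of its underside, below the grip's axis; x = the way the prongs point, z up. Fork: slab 3 mm thick, 34 mm wide, x -28.5 to +26 mm. Back plate x -28.5 to -23.5 mm, 26 mm wide, up to an overhead arm with 22 mm free height above the fork. 88 mm high in all.
- puller_throat (a point): Closed end of the fork's slot, on the prongs' upper face, 8 mm behind the puller's origin. The slot is 19 mm wide and open at the tips. With the fork home under a cap, the throat touches the switch's front face and the puller's origin is within 4 mm of being under the cap's centre.
- puller_tips (a point): Middle between the two prong tips, on the prongs' upper face, 26 mm ahead of the puller's origin. Each tip has a lip 2 mm high and 2 mm long on top (tips 5 mm thick in all). Fork home: lips stand 2 to 10 mm beyond the cap's rear skirt and keep the cap on the fork; stopping short leaves them beneath the skirt.
- puller_grip (a point): Point on the grip's axis, 66 mm above the puller's underside. The grip reaches from 30 to 88 mm above the underside, 16 mm thick along the puller's x, 22 mm wide along y. Gripped across its 16 mm with about 40 N it holds firm.
- tray: Shallow grey parts tray that does not shift, 130 x 110 mm (x, y), 14 mm high, walls and floor 3 mm. Origin: centre of its underside.
- stamp_long: Rubber stamp, wooden block 25 x 60 mm with a turned wooden handle, 71 mm high, standing. Bystander. Origin: centre of its underside.
- stamp_square: Rubber stamp, wooden block 38 x 38 mm with a turned wooden handle, 69 mm high, standing. Bystander. Origin: centre of its underside.
- ink_pad: Closed ink pad, blue lid on a grey base, 72 x 112 mm, 18 mm high. Bystander. Origin: centre of its underside.
Things that resemble listed ones, but are neither listed nor needed, are in the scene too. What is meant by the puller is not purple or red, and is the smaller of those in its own colour.

How it is judged:
By the outcome, as a careful person would: the job done as asked, in the order asked, and still so for the second after the job is handed in, with the robot touching nothing.
It also fails if it takes over 72 s, if anything falls off the work surface, if the arm or the gripper's body presses on something with over 40 N, if the wrist force passes 120 N, or if a joint passes its speed limit or range.

### The arm

A 7-joint arm with a two-finger parallel gripper is mounted at the origin on the work surface. World frame = base frame: x ahead of the robot, y to its left, z up, the work surface at z = 0. Lengths are in m, angles in rad, forces in N, time in s.
With the tool pointing down it reaches from about 0.4 to 0.85 m from the base axis. Payload 10.4 kg.
Tool frame: the origin (TCP) lies midway between the tips of the shut fingers; the grasp point (between the pads) lies 19 mm behind it (r.tcp_to_grasp is the z of the grasp point in the tool frame, in m); z points along the fingers, x is the direction in which the jaws open and shut, and the axes are right-handed (so a half turn about z gives the same grasp; the last joint's range is limited). The gripper opens to 87 mm and grips with 3 to 60 N. Pads are 19 mm wide; open, the fingers measure 117 mm over their backs; the gripper's body (75 mm by 190 mm) begins 51 mm behind the grasp point.
Start: joints at [1.174, 0.332, -0.065, 1.46, 0.022, 1.35, -0.088], TCP at [0.228, -0.582, 0.195] pointing down, gripper open.
Joint ranges: [-2.6, 2.6], [-0.5, 2.12], [-1.47, 1.34], [0.16, 2.42], [-1.27, 4.41], [0.06, 2.06], [-2.6, 2.6]. Speed limits (rad/s): [2.22, 2.22, 2.79, 2.79, 3.14, 3.14, 3.14].

### API

Orientations are given as a unit quaternion [x, y, z, w].
In Python, from bench import r, camera, close_job gives the robot as it stands. The module is installed in compiled form; this text tells all that it offers.
- The arm moves only by the shell command python3 -m crank 'ROWS' [FORCE]. ROWS is JSON, a list of rows, each an object of numbers: "x", "y", "z": the shift along the tool's x, y, z scaled (see below); "ax", "ay", "az": the turn, a rotation vector about the tool's x, y, z scaled (see below); "claw": the closure, from -1 (fully open) to 1 (shut), so that 0 is half open. A call has exactly 5 rows; each row is the pose to reach, as a shift and turn from the pose commanded when the call began, along the tool's axes at that moment; what a row does not reach only later rows make up. The controller multiplies each number of a shift by 1 m and each number of a turn by 2 rad. A row lasts 1/12 s, in which the tool goes at most 41.7 mm and 7.16 degrees, less where a joint would pass 70% of its speed; a pose out of reach is approached as far as the arm can. A call with a number of a shift or a turn outside -1 to 1 is refused whole. A call with a gripper value outside its range is refused whole. The fingers move at their own pace and stop on an object; FORCE is the grip in N (left out, the last holds). Time passes only in rows, so rows that repeat a pose let the fingers close, or fill a call up. It gives the time, the measured TCP pose, the force and the opening at its end, in the units of the state.
- r.read_state(): the state, without advancing time (a new reading comes with each control period).
- camera(name): name is "scene" or "top"; returns a dict with "color" (384x512x3 uint8, blue, green, red), "fx", "fy", "cx", "cy" (pixels), "D" ([k1, k2, p1, p2, k3] as OpenCV has them; the pictures are not rectified), "eye" and "orientation" of the camera in the world. Camera axes: x right, y down, z forward; pixel columns grow to the right and rows downward; lengths in m; the calibration is good to about 2 mm. A picture is of the moment at which its call begins. There is no depth.
- close_job(): hands the job in, once; it reports no verdict.
The state is a dict: "time": time; "joint_positions": joint angles; "joint_vel": joint speeds; "joint_torque": joint torques, N m; "ee_pos": TCP position; "eef_rot": TCP orientation; "ft_force": force on the tool from outside, world axes, zero at the start; "torque": the same for the moment, N m; "width": finger opening in m.
Only numpy, scipy, OpenCV 4.12 (cv2) and the standard library are available. Lean on these libraries where they do the work, as an engineer would, in place of code of your own. Each camera call takes 0.05 s, during which the arm holds its last target. There are 200 camera calls.

## Working session

There is one attempt and no reset: what is moved stays moved. The work goes in short steps, Python scripts to look and compute and a shell command to move; the robot and the scene stay as the last step left them, time stands still between calls to the robot, and variables do not carry over. Pictures are saved under pics/ and viewed, about 8 in all and at most 12, crops included, and the job is handed in when it is done.

```bash
mkdir -p pics
cat > h.py <<'E'
import numpy as np, cv2
from scipy.spatial.transform import Rotation as R
from bench import r, camera
def shot(name, fn):
    c=camera(name); cv2.imwrite(fn,c["color"])
    np.save(fn+".npy",np.array([c],dtype=object),allow_pickle=True); return c
def load(fn): return np.load(fn+".npy",allow_pickle=True)[0]
def ray(c,px):
    K=np.array([[c["fx"],0,c["cx"]],[0,c["fy"],c["cy"]],[0,0,1.]])
    u=cv2.undistortPoints(np.array(px,float).reshape(-1,1,2),K,np.array(c["D"],float)).reshape(-1,2)
    d=np.c_[u,np.ones(len(u))]
    return np.array(c["eye"],float), R.from_quat(c["orientation"]).apply(d)
def onz(c,px,z):
    e,d=ray(c,px); return e+d*((z-e[2])/d[:,2])[:,None]
def proj(c,P):
    K=np.array([[c["fx"],0,c["cx"]],[0,c["fy"],c["cy"]],[0,0,1.]])
    X=R.from_quat(c["orientation"]).inv().apply(np.atleast_2d(P)-np.array(c["eye"]))
    return cv2.projectPoints(X,np.zeros(3),np.zeros(3),K,np.array(c["D"],float))[0].reshape(-1,2)
E
python3 - <<'E'
from h import *
s=r.read_state(); print({k:np.round(v,3).tolist() for k,v in s.items()}, r.tcp_to_grasp)
for n in("top","scene"):
    c=shot(n,f"pics/{n}0.png"); print(n,c["eye"],c["orientation"],c["fx"])
    cv2.imwrite(f"pics/{n}0b.png",cv2.resize(c["color"],(800,600)))
E
```

```text
{'time': 0.0, 'joint_positions': [1.174, 0.333, -0.065, 1.461, 0.022, 1.35, -0.089], 'joint_vel': [-0.001, 0.0, 0.001, -0.001, 0.001, -0.002, 0.0], 'joint_torque': [-0.001, -62.325, 0.024, -38.99, -0.061, 0.04, 0.0], 'ee_pos': [0.228, -0.581, 0.194], 'eef_rot': [0.826, -0.563, -0.001, -0.0], 'ft_force': [-0.799, -0.881, 0.33], 'torque': [-0.009, -0.041, -0.025], 'width': 0.087} -0.0187
top [0.36117445 0.03436528 1.37771117] [ 0.71372736 -0.69671401  0.0508517  -0.0509603 ] 435.9487804423117
scene [1.17862384 0.44342547 0.54938289] [ 0.41259288  0.76813818 -0.43054887 -0.23314913] 354.360467461332
```

View pics/top0b.png

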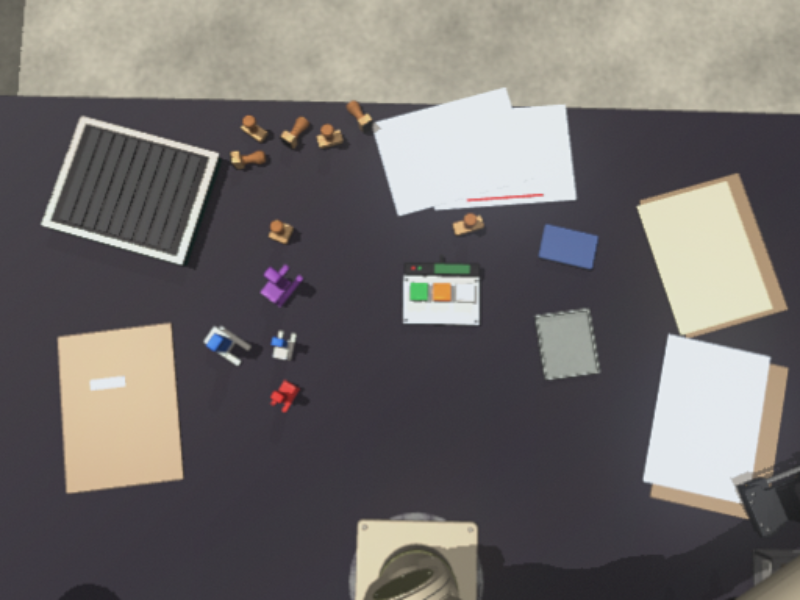

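View pics/scene0b.png

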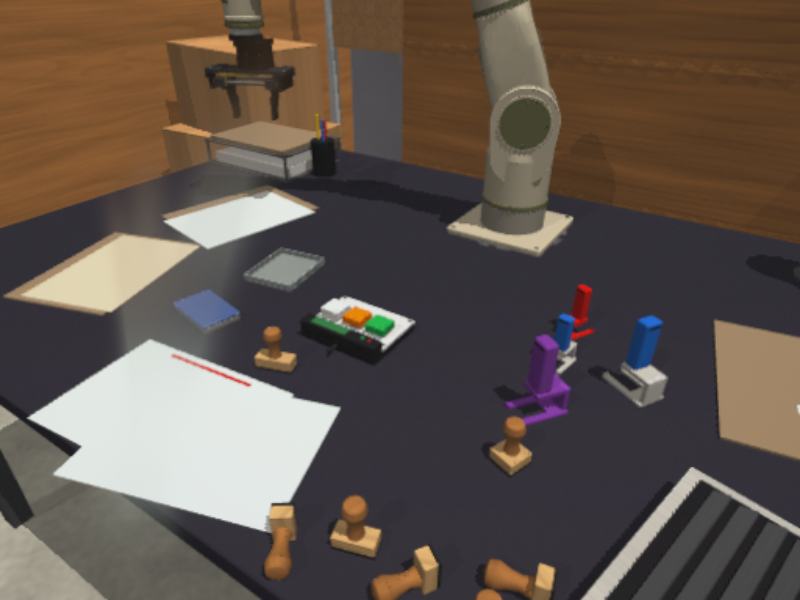

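Candidates for the puller in the top view (800x600): purple (280,285), red (285,395), large blue (225,343) and small blue (285,345). Small blue fits, being neither purple nor red and the smaller of the two blue ones. Orange is the middle key at (441,292), with the keypad's front facing the robot. Next I confirm with a crop and measure.

Run:
```python
from h import *
t=load("pics/top0.png");s=load("pics/scene0.png")
def crop(im,x0,y0,x1,y1,k): return cv2.resize(im[y0:y1,x0:x1],None,fx=k,fy=k,interpolation=cv2.INTER_CUBIC)
a=crop(t["color"],160,190,215,250,7); b=crop(s["color"],330,180,440,270,4)
H=max(a.shape[0],b.shape[0]); p=lambda i:cv2.copyMakeBorder(i,0,H-i.shape[0],0,0,cv2.BORDER_CONSTANT)
o=np.hstack([p(a),p(b)]); o=o[:, :800]; cv2.imwrite("pics/c1.png",o)
hsv=cv2.cvtColor(t["color"],cv2.COLOR_BGR2HSV)
def blobs(h,m,z,lbl,win=None,amin=15):
    m=m.astype(np.uint8)*255
    if win: k=np.zeros_like(m);x0,y0,x1,y1=win;k[y0:y1,x0:x1]=255;m&=k
    for c in cv2.findContours(m,cv2.RETR_EXTERNAL,cv2.CHAIN_APPROX_NONE)[0]:
        if cv2.contourArea(c)<amin: continue
        bx=cv2.boxPoints(cv2.minAreaRect(c)); P=onz(t,np.vstack([bx,bx.mean(0)]),z)
        e=P[1]-P[0],P[2]-P[1]
        print(lbl,bx.mean(0).round(1),"ctr",P[4].round(4),"sides",[round(float(np.linalg.norm(v)),4) for v in e],"ang",[round(float(np.degrees(np.arctan2(v[1],v[0]))),1) for v in e])
h,S,V=cv2.split(hsv)
blobs(h,(h>5)&(h<22)&(S>170)&(V>120),.0415,"orange",(258,175,310,212))
blobs(h,(h>50)&(h<75)&(S>120)&(V>130),.0415,"green",(258,175,290,212))
blobs(h,(S<60)&(V>130),.02,"plate",(250,165,315,215),200)
blobs(h,(h>100)&(h<125)&(S>150)&(V>110),.088,"grip",(165,200,195,235))
blobs(h,(S<50)&(V>100),.003,"fork",(165,205,195,235))
blobs(h,(h<100)&(V>70)&(V<200),.014,"tray",(335,190,390,250),200)
blobs(h,(h>100)&(h<130)&(S>100)&(V>80),.018,"pad",(335,135,390,180),200)
```

```text
orange [282.5 186.5] ctr [ 0.5625 -0.0391  0.0415] sides [0.0279, 0.0282] ang [-88.6, -179.2]
green [267.5 186. ] ctr [0.563  0.0074 0.0415] sides [0.0279, 0.0313] ang [-88.6, -178.9]
plate [282.  191.5] ctr [ 0.5498 -0.0389  0.02  ] sides [0.1517, 0.0984] ang [-88.6, -179.5]
grip [177.3 218.5] ctr [0.4523 0.2733 0.088 ] sides [0.0127, 0.021] ang [-8.4, -99.9]
fork [181.4 220.8] ctr [0.4512 0.2759 0.003 ] sides [0.0583, 0.0371] ang [-12.5, -103.8]
tray [362.6 219.7] ctr [ 0.4675 -0.2933  0.014 ] sides [0.1158, 0.1338] ang [-79.7, -171.9]
pad [363.6 157.5] ctr [ 0.666  -0.2974  0.018 ] sides [0.0698, 0.1092] ang [-12.5, -101.5]
```

View pics/c1.png

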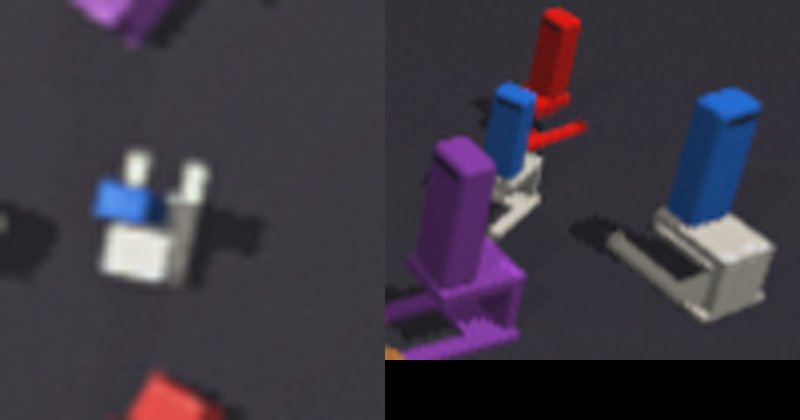

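The crop confirms it: the small blue puller has its grip at top-view raw pixel (177,218), and its prongs point to +x, about 10° clockwise. Next I work out the transit rows.

```bash
cat >> h.py <<'E'
def pose(p,yaw): # tool pointing down, tool x at yaw deg
    return np.array(p,float), R.from_euler("z",yaw,degrees=True)*R.from_quat([1,0,0,0])
def plan(way,cur=None):
    """way: list of (p,yaw); prints the row for each, assuming the one before was reached"""
    s=r.read_state(); p0,q0=cur if cur else (np.array(s["ee_pos"]),R.from_quat(s["eef_rot"]))
    for p,y in way:
        p1,q1=pose(p,y); d=q0.inv().apply(p1-p0); a=(q0.inv()*q1).as_rotvec()/2
        print(dict(zip(("x","y","z","ax","ay","az"),np.r_[d,a].round(4).tolist())),"dist",round(float(np.linalg.norm(d)),3),"deg",round(float(np.degrees(np.linalg.norm(a)*2)),1)); p0,q0=p1,q1
def st():
    s=r.read_state(); x=R.from_quat(s["eef_rot"]).as_matrix()
    print("t",round(s["time"],2),"p",np.round(s["ee_pos"],4),"yaw",round(float(np.degrees(np.arctan2(x[1,0],x[0,0]))),2),"tilt",np.round(x[:2,2],4),"F",np.round(s["ft_force"],2),"T",np.round(s["torque"],3),"w",round(s["width"],4))
E
python3 - <<'E'
from h import *
plan([((.33,-.44,.23),-50),((.44,-.28,.23),-35),((.47,-.09,.23),-20),((.48,.10,.23),-10),((.45,.273,.22),-10)])
# grip-top heights of neighbours: match top-view and scene-view grip tops
t=load("pics/top0.png");s=load("pics/scene0.png")
for n,a,b in (("purple",(268,287),(541,343)),("bigblue",(218,342),(650,324)),("small",(277,341),(566,320)),("red",(280,396),(583,291))):
    (e1,d1),(e2,d2)=ray(t,np.array(a)*.64),ray(s,np.array(b)*.64)
    k=np.linalg.lstsq(np.c_[d1[0],-d2[0]],e2-e1,rcond=None)[0]; print(n,(e1+d1[0]*k[0]).round(3),(e2+d2[0]*k[1]).round(3))
E
```

```text
{'x': -0.0945, 'y': -0.1465, 'z': -0.0355, 'ax': -0.0001, 'ay': 0.0006, 'az': -0.1622} dist 0.178 deg 18.6
{'x': -0.0519, 'y': -0.1871, 'z': 0.0, 'ax': 0.0, 'ay': 0.0, 'az': -0.1309} dist 0.194 deg 15.0
{'x': -0.0844, 'y': -0.1728, 'z': 0.0, 'ax': 0.0, 'ay': 0.0, 'az': -0.1309} dist 0.192 deg 15.0
{'x': -0.0556, 'y': -0.182, 'z': 0.0, 'ax': 0.0, 'ay': 0.0, 'az': -0.0873} dist 0.19 deg 10.0
{'x': -0.0596, 'y': -0.1652, 'z': 0.01, 'ax': 0.0, 'ay': 0.0, 'az': 0.0} dist 0.176 deg 0.0
purple [0.553 0.292 0.107] [0.56  0.273 0.104]
bigblue [0.447 0.379 0.111] [0.445 0.387 0.113]
small [0.453 0.274 0.083] [0.453 0.275 0.083]
red [0.35  0.264 0.079] [0.349 0.269 0.08 ]
```

```bash
python3 -m crank '[{"x":-0.019,"y":-0.029,"z":-0.007,"az":-0.033,"claw":-1},{"x":-0.038,"y":-0.059,"z":-0.014,"az":-0.065,"claw":-1},{"x":-0.057,"y":-0.088,"z":-0.021,"az":-0.098,"claw":-1},{"x":-0.076,"y":-0.117,"z":-0.028,"az":-0.13,"claw":-1},{"x":-0.0945,"y":-0.1465,"z":-0.0355,"az":-0.162,"claw":-1}]' 40
python3 -m crank '[{"x":-0.011,"y":-0.037,"az":-0.026,"claw":-1},{"x":-0.021,"y":-0.075,"az":-0.052,"claw":-1},{"x":-0.031,"y":-0.112,"az":-0.078,"claw":-1},{"x":-0.042,"y":-0.15,"az":-0.105,"claw":-1},{"x":-0.052,"y":-0.187,"az":-0.131,"claw":-1}]'
python3 -m crank '[{"x":-0.017,"y":-0.035,"az":-0.026,"claw":-1},{"x":-0.034,"y":-0.069,"az":-0.052,"claw":-1},{"x":-0.051,"y":-0.104,"az":-0.078,"claw":-1},{"x":-0.068,"y":-0.138,"az":-0.105,"claw":-1},{"x":-0.084,"y":-0.173,"az":-0.131,"claw":-1}]'
python3 -m crank '[{"x":-0.011,"y":-0.036,"az":-0.018,"claw":-1},{"x":-0.022,"y":-0.073,"az":-0.035,"claw":-1},{"x":-0.033,"y":-0.109,"az":-0.052,"claw":-1},{"x":-0.044,"y":-0.146,"az":-0.07,"claw":-1},{"x":-0.056,"y":-0.182,"az":-0.087,"claw":-1}]'
python3 -c "
from h import *
st(); plan([((.452,.273,.20),-10),((.452,.273,.12),-10),((.452,.273,.051),-10)])"
```

```text
t 0.1 p [ 0.2281 -0.5815  0.1944] yaw -68.58 tilt [-0.0005  0.0012] F [-0.39  0.43 -0.27] T [ 0.02  -0.002  0.025] w 0.0871
{'x': -0.7137, 'y': -0.5205, 'z': -0.0047, 'ax': -0.0003, 'ay': 0.0006, 'az': -0.5112} dist 0.883 deg 58.6
{'x': 0.0, 'y': 0.0, 'z': 0.08, 'ax': 0.0, 'ay': 0.0, 'az': 0.0} dist 0.08 deg 0.0
{'x': 0.0, 'y': 0.0, 'z': 0.069, 'ax': 0.0, 'ay': 0.0, 'az': 0.0} dist 0.069 deg 0.0schema error: expected keys x, y, z, ax, ay, az, claw
schema error: expected keys x, y, z, ax, ay, az, claw
schema error: expected keys x, y, z, ax, ay, az, claw
schema error: expected keys x, y, z, ax, ay, az, claw
```

All keys are required in every row.

```bash
python3 -m crank '[{"x":-0.019,"y":-0.029,"z":-0.007,"ax":0,"ay":0,"az":-0.033,"claw":-1},{"x":-0.038,"y":-0.059,"z":-0.014,"ax":0,"ay":0,"az":-0.065,"claw":-1},{"x":-0.057,"y":-0.088,"z":-0.021,"ax":0,"ay":0,"az":-0.098,"claw":-1},{"x":-0.076,"y":-0.117,"z":-0.028,"ax":0,"ay":0,"az":-0.13,"claw":-1},{"x":-0.0945,"y":-0.1465,"z":-0.0355,"ax":0,"ay":0,"az":-0.162,"claw":-1}]' 40
python3 -m crank '[{"x":-0.011,"y":-0.037,"z":0,"ax":0,"ay":0,"az":-0.026,"claw":-1},{"x":-0.021,"y":-0.075,"z":0,"ax":0,"ay":0,"az":-0.052,"claw":-1},{"x":-0.031,"y":-0.112,"z":0,"ax":0,"ay":0,"az":-0.078,"claw":-1},{"x":-0.042,"y":-0.15,"z":0,"ax":0,"ay":0,"az":-0.105,"claw":-1},{"x":-0.052,"y":-0.187,"z":0,"ax":0,"ay":0,"az":-0.131,"claw":-1}]'
python3 -m crank '[{"x":-0.017,"y":-0.035,"z":0,"ax":0,"ay":0,"az":-0.026,"claw":-1},{"x":-0.034,"y":-0.069,"z":0,"ax":0,"ay":0,"az":-0.052,"claw":-1},{"x":-0.051,"y":-0.104,"z":0,"ax":0,"ay":0,"az":-0.078,"claw":-1},{"x":-0.068,"y":-0.138,"z":0,"ax":0,"ay":0,"az":-0.105,"claw":-1},{"x":-0.084,"y":-0.173,"z":0,"ax":0,"ay":0,"az":-0.131,"claw":-1}]'
python3 -m crank '[{"x":-0.011,"y":-0.036,"z":0,"ax":0,"ay":0,"az":-0.018,"claw":-1},{"x":-0.022,"y":-0.073,"z":0,"ax":0,"ay":0,"az":-0.035,"claw":-1},{"x":-0.033,"y":-0.109,"z":0,"ax":0,"ay":0,"az":-0.052,"claw":-1},{"x":-0.044,"y":-0.146,"z":0,"ax":0,"ay":0,"az":-0.07,"claw":-1},{"x":-0.056,"y":-0.182,"z":0,"ax":0,"ay":0,"az":-0.087,"claw":-1}]'
python3 -c "
from h import *
st(); plan([((.452,.273,.20),-10),((.452,.273,.12),-10),((.452,.273,.051),-10)])"
```

```text
time: 0.52
ee_pos: [0.3306, -0.4387, 0.2306]
eef_rot: [0.907, -0.421, -0.0, -0.0]
ft_force: [0.2, -0.2, 1.3]
width: 0.087
time: 0.93
ee_pos: [0.4406, -0.2784, 0.2305]
eef_rot: [0.954, -0.299, -0.0, 0.0]
ft_force: [0.0, -0.9, -0.5]
width: 0.0872
time: 1.35
ee_pos: [0.47, -0.0887, 0.2305]
eef_rot: [0.985, -0.172, -0.0, 0.0]
ft_force: [2.2, -0.6, -0.1]
width: 0.0866
time: 1.77
ee_pos: [0.4797, 0.1015, 0.2306]
eef_rot: [0.996, -0.087, 0.0, 0.0]
ft_force: [0.5, -0.2, -0.2]
width: 0.087
t 1.77 p [0.4797 0.1015 0.2306] yaw -9.94 tilt [ 0.0002 -0.0003] F [ 0.51 -0.15 -0.25] T [-0.017 -0.209 -0.054] w 0.087
{'x': -0.0569, 'y': -0.1642, 'z': 0.0305, 'ax': 0.0001, 'ay': -0.0002, 'az': 0.0006} dist 0.176 deg 0.1
{'x': 0.0, 'y': 0.0, 'z': 0.08, 'ax': 0.0, 'ay': 0.0, 'az': 0.0} dist 0.08 deg 0.0
{'x': 0.0, 'y': 0.0, 'z': 0.069, 'ax': 0.0, 'ay': 0.0, 'az': 0.0} dist 0.069 deg 0.0
```

```bash
python3 -m crank '[{"x":-0.011,"y":-0.033,"z":0.004,"ax":0,"ay":0,"az":0,"claw":-1},{"x":-0.023,"y":-0.066,"z":0.008,"ax":0,"ay":0,"az":0,"claw":-1},{"x":-0.034,"y":-0.099,"z":0.012,"ax":0,"ay":0,"az":0,"claw":-1},{"x":-0.046,"y":-0.132,"z":0.02,"ax":0,"ay":0,"az":0,"claw":-1},{"x":-0.057,"y":-0.164,"z":0.03,"ax":0,"ay":0,"az":0,"claw":-1}]'
python3 -m crank '[{"x":0,"y":0,"z":0.016,"ax":0,"ay":0,"az":0,"claw":-1},{"x":0,"y":0,"z":0.032,"ax":0,"ay":0,"az":0,"claw":-1},{"x":0,"y":0,"z":0.048,"ax":0,"ay":0,"az":0,"claw":-1},{"x":0,"y":0,"z":0.064,"ax":0,"ay":0,"az":0,"claw":-1},{"x":0,"y":0,"z":0.08,"ax":0,"ay":0,"az":0,"claw":-1}]'
python3 - <<'E'
from h import *
st(); c=shot("scene","pics/s1.png"); 
cv2.imwrite("pics/s1b.png",cv2.resize(c["color"][120:290,290:460],None,fx=3.5,fy=3.5,interpolation=cv2.INTER_CUBIC))
print((proj(c,[r.read_state()["ee_pos"],[.4523,.2733,.088]])-[290,120])*3.5)
E
```

```text
time: 2.18
ee_pos: [0.452, 0.2729, 0.2007]
eef_rot: [0.996, -0.087, 0.0, -0.0]
ft_force: [0.8, -1.0, 0.5]
width: 0.0873
time: 2.6
ee_pos: [0.4522, 0.271, 0.1196]
eef_rot: [0.996, -0.087, -0.0, 0.0]
ft_force: [0.2, -0.1, 0.2]
width: 0.0868
t 2.6 p [0.4522 0.271  0.1196] yaw -10.02 tilt [-0.0005 -0.0003] F [ 0.25 -0.14  0.2 ] T [-0.016 -0.069  0.066] w 0.0868
[[254.21780294 250.87776148]
 [251.64357794 289.34114164]]
```

View pics/s1b.png

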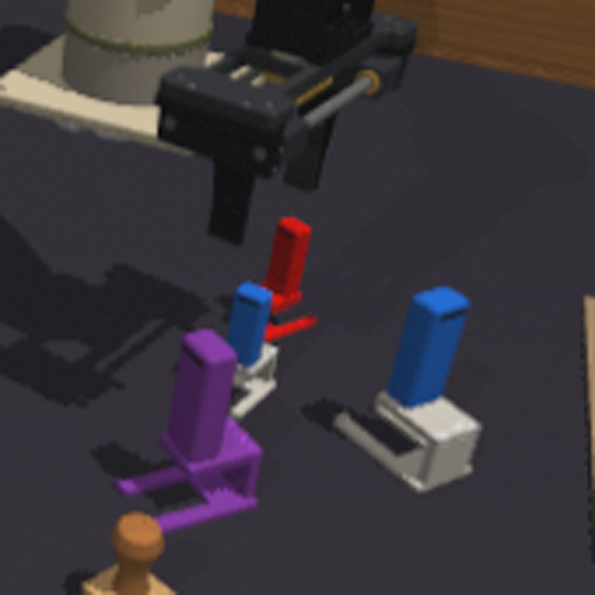

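The view shows the fingers straddling the small blue grip: its predicted top at crop (252,290) matches the blue top there. Lower and grip.

```bash
python3 -m crank '[{"x":0,"y":-0.002,"z":0.015,"ax":0,"ay":0,"az":0,"claw":-1},{"x":0,"y":-0.002,"z":0.03,"ax":0,"ay":0,"az":0,"claw":-1},{"x":0,"y":-0.002,"z":0.045,"ax":0,"ay":0,"az":0,"claw":-1},{"x":0,"y":-0.002,"z":0.06,"ax":0,"ay":0,"az":0,"claw":-1},{"x":0,"y":-0.002,"z":0.0685,"ax":0,"ay":0,"az":0,"claw":-1}]'
python3 -m crank '[{"x":0,"y":0,"z":0,"ax":0,"ay":0,"az":0,"claw":0},{"x":0,"y":0,"z":0,"ax":0,"ay":0,"az":0,"claw":0.3},{"x":0,"y":0,"z":0,"ax":0,"ay":0,"az":0,"claw":0.5},{"x":0,"y":0,"z":0,"ax":0,"ay":0,"az":0,"claw":0.6},{"x":0,"y":0,"z":0,"ax":0,"ay":0,"az":0,"claw":1}]' 10
python3 -m crank '[{"x":0,"y":0,"z":0,"ax":0,"ay":0,"az":0,"claw":1},{"x":0,"y":0,"z":0,"ax":0,"ay":0,"az":0,"claw":1},{"x":0,"y":0,"z":0,"ax":0,"ay":0,"az":0,"claw":1},{"x":0,"y":0,"z":0,"ax":0,"ay":0,"az":0,"claw":1},{"x":0,"y":0,"z":0,"ax":0,"ay":0,"az":0,"claw":1}]' 45
python3 -c "
from h import *
st()"
```

```text
time: 3.07
ee_pos: [0.4523, 0.2725, 0.0509]
eef_rot: [0.996, -0.087, -0.001, 0.001]
ft_force: [0.6, -0.2, -0.3]
width: 0.0868
time: 3.48
ee_pos: [0.4533, 0.2733, 0.0529]
eef_rot: [0.996, -0.087, 0.001, -0.0]
ft_force: [-0.4, -0.1, 0.6]
width: 0.0613
time: 3.9
ee_pos: [0.4528, 0.273, 0.0521]
eef_rot: [0.996, -0.087, 0.0, 0.0]
ft_force: [-0.0, 0.4, 0.2]
width: 0.0278
t 3.9 p [0.4528 0.273  0.0521] yaw -10.03 tilt [ 0.0001 -0.0001] F [-0.01  0.37  0.22] T [-0.037 -0.079 -0.019] w 0.0278
```

```bash
for i in 1 2; do python3 -m crank '[{"x":0,"y":0,"z":0,"ax":0,"ay":0,"az":0,"claw":1},{"x":0,"y":0,"z":0,"ax":0,"ay":0,"az":0,"claw":1},{"x":0,"y":0,"z":0,"ax":0,"ay":0,"az":0,"claw":1},{"x":0,"y":0,"z":0,"ax":0,"ay":0,"az":0,"claw":1},{"x":0,"y":0,"z":0,"ax":0,"ay":0,"az":0,"claw":1}]' 45; done
python3 -c "
from h import *
st(); plan([((.452,.273,.151),-10),((.49,.12,.151),-4),((.49,-.036,.151),1.2)])"
```

```text
time: 4.32
ee_pos: [0.4528, 0.2731, 0.0521]
eef_rot: [0.996, -0.087, -0.0, 0.0]
ft_force: [-0.9, 0.3, -0.1]
width: 0.0155
time: 4.73
ee_pos: [0.4528, 0.273, 0.0521]
eef_rot: [0.996, -0.087, -0.0, 0.0]
ft_force: [-0.1, -0.0, -0.0]
width: 0.0155
t 4.73 p [0.4528 0.273  0.0521] yaw -10.03 tilt [-0.0001 -0.0001] F [-0.08 -0.01 -0.02] T [ 0.002 -0.062 -0.053] w 0.0155
{'x': -0.0007, 'y': 0.0002, 'z': -0.0989, 'ax': 0.0001, 'ay': 0.0, 'az': -0.0002} dist 0.099 deg 0.0
{'x': 0.064, 'y': 0.1441, 'z': 0.0, 'ax': 0.0, 'ay': 0.0, 'az': -0.0524} dist 0.158 deg 6.0
{'x': 0.0109, 'y': 0.1556, 'z': 0.0, 'ax': 0.0, 'ay': 0.0, 'az': -0.0454} dist 0.156 deg 5.2
```

Gripped (15.5 mm). Lift and carry it to the apron in front of the middle key.

```bash
python3 -m crank '[{"x":0,"y":0,"z":-0.01,"ax":0,"ay":0,"az":0,"claw":1},{"x":0,"y":0,"z":-0.03,"ax":0,"ay":0,"az":0,"claw":1},{"x":0,"y":0,"z":-0.055,"ax":0,"ay":0,"az":0,"claw":1},{"x":0,"y":0,"z":-0.08,"ax":0,"ay":0,"az":0,"claw":1},{"x":0,"y":0,"z":-0.099,"ax":0,"ay":0,"az":0,"claw":1}]'
python3 -m crank '[{"x":0.01,"y":0.022,"z":0,"ax":0,"ay":0,"az":-0.008,"claw":1},{"x":0.024,"y":0.053,"z":0,"ax":0,"ay":0,"az":-0.018,"claw":1},{"x":0.038,"y":0.085,"z":0,"ax":0,"ay":0,"az":-0.03,"claw":1},{"x":0.052,"y":0.116,"z":0,"ax":0,"ay":0,"az":-0.042,"claw":1},{"x":0.064,"y":0.144,"z":0,"ax":0,"ay":0,"az":-0.052,"claw":1}]'
python3 -m crank '[{"x":0.004,"y":0.033,"z":0,"ax":0,"ay":0,"az":-0.009,"claw":1},{"x":0.007,"y":0.066,"z":0,"ax":0,"ay":0,"az":-0.018,"claw":1},{"x":0.009,"y":0.099,"z":0,"ax":0,"ay":0,"az":-0.027,"claw":1},{"x":0.011,"y":0.132,"z":0,"ax":0,"ay":0,"az":-0.036,"claw":1},{"x":0.011,"y":0.156,"z":0,"ax":0,"ay":0,"az":-0.045,"claw":1}]'
python3 - <<'E'
from h import *
st(); plan([((.511,-.040,.082),1)])
t=load("pics/top0.png"); im=t["color"]; hsv=cv2.cvtColor(im,cv2.COLOR_BGR2HSV).astype(float)
# sub-pixel y extents of the plate: grey-level edge along rows ahead of the caps, and orange weighted centroid
g=cv2.cvtColor(im,cv2.COLOR_BGR2GRAY).astype(float)
for row in (198,200,202,204):
    L=np.interp(110,g[row,252:262],np.arange(252,262)); Rr=309+np.interp(-110,-g[row,300:315][::1],np.arange(300,315))-309
    P=onz(t,[(L,row),(Rr,row)],.02); print(row,L.round(2),Rr.round(2),P[:,:2].round(4).tolist(),"mid",P.mean(0)[:2].round(4))
for n,lo,hi in(("orange",5,22),("green",50,75)):
    sub=hsv[175:212,256:312]; w=np.where((sub[...,0]>lo)&(sub[...,0]<hi)&(sub[...,1]>100)&(sub[...,2]>110),sub[...,1],0)
    yy,xx=np.mgrid[175:212,256:312]; p=((w*xx).sum()/w.sum(),(w*yy).sum()/w.sum()); print(n,np.round(p,2),onz(t,[p],.0415)[0].round(4))
E
```

```text
time: 5.15
ee_pos: [0.453, 0.2736, 0.1538]
eef_rot: [0.996, -0.087, 0.001, -0.0]
ft_force: [0.3, 0.7, -0.7]
width: 0.0157
time: 5.57
ee_pos: [0.4912, 0.118, 0.152]
eef_rot: [0.999, -0.035, 0.0, 0.0]
ft_force: [0.2, 0.5, -0.9]
width: 0.0155
time: 5.98
ee_pos: [0.4905, -0.0394, 0.1519]
eef_rot: [1.0, 0.009, 0.0, 0.0]
ft_force: [0.4, -0.3, -2.3]
width: 0.0154
t 5.98 p [ 0.4905 -0.0394  0.1519] yaw 1.03 tilt [ 0.0007 -0.0009] F [ 0.41 -0.25 -2.32] T [ 0.019 -0.132 -0.065] w 0.0154
{'x': 0.0204, 'y': 0.0009, 'z': 0.0699, 'ax': 0.0005, 'ay': -0.0003, 'az': 0.0002} dist 0.073 deg 0.1
198 257.18 306.6 [[0.5274, 0.0386], [0.5311, -0.1165]] mid [ 0.5292 -0.0389]
200 257.19 306.62 [[0.5211, 0.0384], [0.5248, -0.1166]] mid [ 0.5229 -0.0391]
202 257.18 306.61 [[0.5147, 0.0383], [0.5185, -0.1166]] mid [ 0.5166 -0.0392]
204 257.33 306.57 [[0.5085, 0.0377], [0.5122, -0.1165]] mid [ 0.5103 -0.0394]
orange [282.45 186.53] [ 0.5624 -0.0389  0.0415]
green [267.79 186.02] [0.5629 0.0065 0.0415]
```

```bash
python3 -m crank '[{"x":0.004,"y":0,"z":0.012,"ax":0,"ay":0,"az":0,"claw":1},{"x":0.008,"y":0,"z":0.027,"ax":0,"ay":0,"az":0,"claw":1},{"x":0.013,"y":0,"z":0.042,"ax":0,"ay":0,"az":0,"claw":1},{"x":0.018,"y":0,"z":0.056,"ax":0,"ay":0,"az":0,"claw":1},{"x":0.02,"y":0,"z":0.066,"ax":0,"ay":0,"az":0,"claw":1}]'
python3 - <<'E'
from h import *
st(); c=shot("scene","pics/s2.png"); t=shot("top","pics/t2.png")
a=cv2.resize(c["color"][150:240,185:275],None,fx=6,fy=6,interpolation=cv2.INTER_CUBIC)
b=cv2.resize(t["color"][160:230,250:310],None,fx=4,fy=4,interpolation=cv2.INTER_CUBIC)
o=np.zeros((540,780,3),np.uint8); o[:,:540]=a; o[:280,540:]=b; cv2.imwrite("pics/s2b.png",o)
p=np.array(r.read_state()["ee_pos"]); ps=[p+[.026,dy,-.0521+.005] for dy in(-.017,.017)]+[[.5445,-.0389+dy,.0415] for dy in(-.018,.018)]
print((proj(c,ps)-[185,150])*6)
E
```

```text
time: 6.4
ee_pos: [0.5108, -0.0353, 0.0843]
eef_rot: [1.0, 0.01, -0.0, -0.0]
ft_force: [-0.3, 0.4, -0.9]
width: 0.0155
t 6.4 p [ 0.5108 -0.0353  0.0843] yaw 1.11 tilt [-0.0004  0.0005] F [-0.32  0.39 -0.94] T [-0.008 -0.074 -0.008] w 0.0155
[[273.14961596 274.85663559]
 [334.90904843 297.62264612]
 [253.05081994 271.60811942]
 [318.60051386 295.84534845]]
```

View pics/s2b.png

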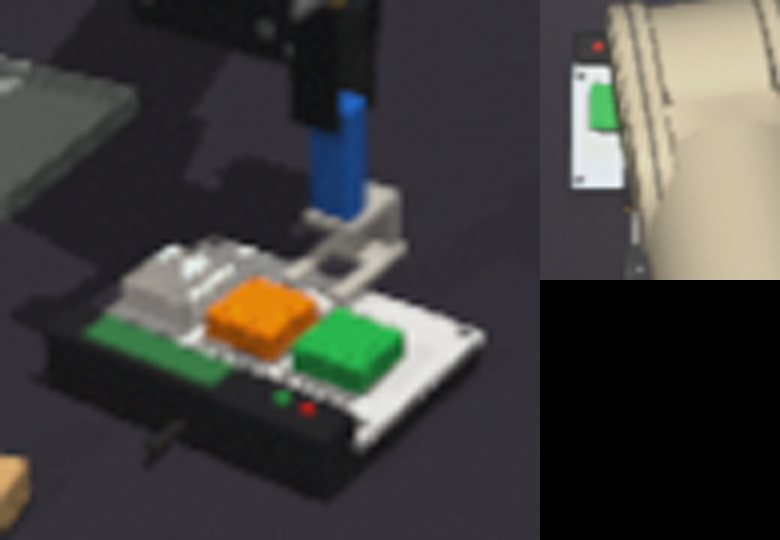

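The scene crop shows the puller in front of the orange cap, tips near (290,268) and (345,295). The reading is off in y, so I settle and correct.

```bash
python3 -m crank '[{"x":0,"y":0,"z":0.001,"ax":0,"ay":0,"az":0,"claw":1},{"x":0,"y":0,"z":0.001,"ax":0,"ay":0,"az":0,"claw":1},{"x":0,"y":0,"z":0.001,"ax":0,"ay":0,"az":0,"claw":1},{"x":0,"y":0,"z":0.001,"ax":0,"ay":0,"az":0,"claw":1},{"x":0,"y":0,"z":0.001,"ax":0,"ay":0,"az":0,"claw":1}]'
python3 - <<'E'
from h import *
st(); c=shot("scene","pics/s3.png")
p=np.array(r.read_state()["ee_pos"])
print(proj(c,[p+[.026,-.017,-.0471],p+[.026,.017,-.0471],p+[-.0285,-.017,-.0521],p+[-.0285,.017,-.0521]]))
g=c["color"][180:216,225:262]; print("V"); 
v=cv2.cvtColor(g,cv2.COLOR_BGR2GRAY); 
cv2.imwrite("pics/s3b.png",cv2.resize(c["color"][175:215,210:262],None,fx=15,fy=15,interpolation=cv2.INTER_NEAREST))
E
```

```text
time: 6.92
ee_pos: [0.5109, -0.036, 0.0847]
eef_rot: [1.0, 0.009, 0.0, 0.0]
ft_force: [0.1, 0.2, -1.2]
width: 0.0155
t 6.92 p [ 0.5109 -0.036   0.0847] yaw 1.08 tilt [ 0.0008 -0.0004] F [ 0.1   0.24 -1.23] T [ 0.011 -0.154  0.001] w 0.0155
[[230.08673535 195.70167284]
 [240.38063623 199.49713962]
 [241.69354048 188.59805913]
 [251.74005041 192.11817598]]
V
```

View pics/s3b.png

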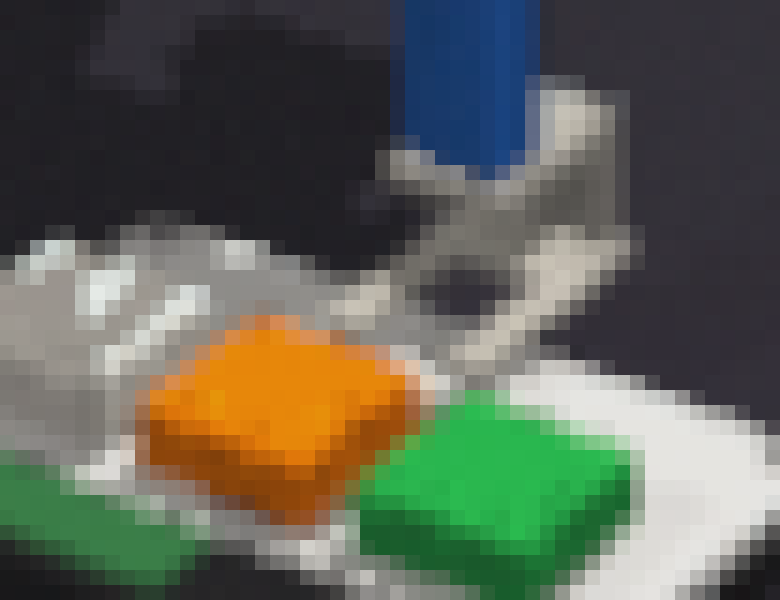

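Run:
```python
from h import *
c=load("pics/s3.png"); im=c["color"]; hsv=cv2.cvtColor(im,cv2.COLOR_BGR2HSV); h,S,V=cv2.split(hsv)
m=((h>5)&(h<22)&(S>150)&(V>190)).astype(np.uint8); m[:, :210]=0; m[:,250:]=0; m[:190]=0; m[215:]=0
M=cv2.moments(m); o=(M["m10"]/M["m00"],M["m01"]/M["m00"]); print("orange top px",o,onz(c,[o],.0415)[0].round(4), "pred px from top cam",proj(c,[.5625,-.0388,.0415]))
m=((h>50)&(h<75)&(S>120)&(V>140)).astype(np.uint8); m[:, :210]=0; m[:,255:]=0; m[:190]=0; m[218:]=0
M=cv2.moments(m); o=(M["m10"]/M["m00"],M["m01"]/M["m00"]); print("green top",o,onz(c,[o],.0415)[0].round(4),proj(c,[.563,.007,.0415]))
z=.0847-.0521
print("tips ray",onz(c,[(232.3,196.2),(241.6,200),(237,198.1)],z+.003).round(4),"rear +y corner",onz(c,[(252.7,192)],z)[0].round(4))
# grip sides: blue columns
b=((h>100)&(h<125)&(S>120)).astype(np.uint8); b[:, :225]=0;b[:,260:]=0
for row in range(168,186,3):
    k=np.where(b[row])[0]; 
    if len(k): print(row,k[0],k[-1])
p=np.array([.5109,-.036,.0847-.0521]); print("grip pred",proj(c,[p+[dx,dy,.04] for dx in(-.008,.008) for dy in(-.011,.011)]).round(1).tolist())
```

```text
orange top px (227.99, 200.62) [ 0.5643 -0.0393  0.0415] pred px from top cam [[228.55730898 200.35395643]]
green top (242.49056603773585, 206.16037735849056) [0.5646 0.0072 0.0415] [[242.77350171 205.8506602 ]]
tips ray [[ 0.5332 -0.0483  0.0356]
 [ 0.5347 -0.0166  0.0356]
 [ 0.5339 -0.0322  0.0356]] rear +y corner [ 0.4805 -0.017   0.0326]
168 241 245
171 237 245
174 236 245
177 237 245
180 236 244
183 236 244
grip pred [[239.0, 179.8], [245.6, 182.1], [235.5, 182.3], [242.2, 184.6]]
```

Scene view puts the puller centreline about 5–6 mm left (+y) of the orange cap, while TCP plus top view says 3.5 mm. I shift by 5 mm and feel down onto the plate.

```bash
python3 -m crank '[{"x":0,"y":0.002,"z":0.002,"ax":0,"ay":0,"az":0,"claw":1},{"x":0,"y":0.004,"z":0.004,"ax":0,"ay":0,"az":0,"claw":1},{"x":0,"y":0.005,"z":0.006,"ax":0,"ay":0,"az":0,"claw":1},{"x":0,"y":0.005,"z":0.008,"ax":0,"ay":0,"az":0,"claw":1},{"x":0,"y":0.005,"z":0.009,"ax":0,"ay":0,"az":0,"claw":1}]'
python3 -c "
from h import *
st()"
python3 -m crank '[{"x":0,"y":0,"z":0.0004,"ax":0,"ay":0,"az":0,"claw":1},{"x":0,"y":0,"z":0.0008,"ax":0,"ay":0,"az":0,"claw":1},{"x":0,"y":0,"z":0.0012,"ax":0,"ay":0,"az":0,"claw":1},{"x":0,"y":0,"z":0.0016,"ax":0,"ay":0,"az":0,"claw":1},{"x":0,"y":0,"z":0.002,"ax":0,"ay":0,"az":0,"claw":1}]'
python3 -c "
from h import *
st()"
```

```text
time: 7.38
ee_pos: [0.5106, -0.041, 0.0747]
eef_rot: [1.0, 0.009, -0.0, -0.0]
ft_force: [0.5, 0.2, -1.6]
width: 0.0154
t 7.38 p [ 0.5106 -0.041   0.0747] yaw 1.07 tilt [-0.0005  0.0001] F [ 0.48  0.19 -1.62] T [ 0.022 -0.095 -0.014] w 0.0154
time: 7.8
ee_pos: [0.5108, -0.0408, 0.0732]
eef_rot: [1.0, 0.01, 0.0, 0.0]
ft_force: [-0.1, 0.3, -0.9]
width: 0.0153
t 7.8 p [ 0.5108 -0.0408  0.0732] yaw 1.1 tilt [ 0.0002 -0.0001] F [-0.11  0.27 -0.93] T [-0.048 -0.167  0.029] w 0.0153
```

```bash
for i in 1; do python3 -m crank '[{"x":0,"y":0,"z":0.0002,"ax":0,"ay":0,"az":0,"claw":1},{"x":0,"y":0,"z":0.0004,"ax":0,"ay":0,"az":0,"claw":1},{"x":0,"y":0,"z":0.0006,"ax":0,"ay":0,"az":0,"claw":1},{"x":0,"y":0,"z":0.0008,"ax":0,"ay":0,"az":0,"claw":1},{"x":0,"y":0,"z":0.0008,"ax":0,"ay":0,"az":0,"claw":1}]' | grep -E "pos|force"; python3 -m crank '[{"x":0,"y":0,"z":0.0001,"ax":0,"ay":0,"az":0,"claw":1},{"x":0,"y":0,"z":0.0002,"ax":0,"ay":0,"az":0,"claw":1},{"x":0,"y":0,"z":0.0003,"ax":0,"ay":0,"az":0,"claw":1},{"x":0,"y":0,"z":0.0004,"ax":0,"ay":0,"az":0,"claw":1},{"x":0,"y":0,"z":0.0005,"ax":0,"ay":0,"az":0,"claw":1}]' | grep -E "pos|force"; done
```

```text
ee_pos: [0.5108, -0.0409, 0.0723]
ft_force: [0.5, -0.4, -1.5]
ee_pos: [0.5109, -0.0409, 0.072]
ft_force: [-0.9, 0.0, 2.0]
```

```bash
python3 -c "
from h import *
st()"
```

```text
t 8.63 p [ 0.5109 -0.0409  0.072 ] yaw 1.09 tilt [ 0.0002 -0.0001] F [-0.88  0.    1.97] T [-0.013  0.203 -0.032] w 0.0151
```

Plate felt at TCP z 0.072, as predicted. Raise 1 mm, then advance with force checks between small steps.

```bash
cat > chk.py <<'E'
import sys; from h import *
st(); f=r.read_state()["ft_force"]; sys.exit(1 if abs(f[0])>2.2 or abs(f[1])>2.2 else 0)
E
python3 -m crank '[{"x":0,"y":0,"z":-0.0005,"ax":0,"ay":0,"az":0,"claw":1},{"x":0,"y":0,"z":-0.0011,"ax":0,"ay":0,"az":0,"claw":1},{"x":0.003,"y":0,"z":-0.0011,"ax":0,"ay":0,"az":0,"claw":1},{"x":0.007,"y":0,"z":-0.0011,"ax":0,"ay":0,"az":0,"claw":1},{"x":0.012,"y":0,"z":-0.0011,"ax":0,"ay":0,"az":0,"claw":1}]' >/dev/null; 
S='python3 chk.py'
$S && python3 -m crank '[{"x":0.0002,"y":0,"z":0,"ax":0,"ay":0,"az":0,"claw":1},{"x":0.0005,"y":0,"z":0,"ax":0,"ay":0,"az":0,"claw":1},{"x":0.0007,"y":0,"z":0,"ax":0,"ay":0,"az":0,"claw":1},{"x":0.001,"y":0,"z":0,"ax":0,"ay":0,"az":0,"claw":1},{"x":0.0012,"y":0,"z":0,"ax":0,"ay":0,"az":0,"claw":1}]' >/dev/null && $S && python3 -m crank '[{"x":0.0002,"y":0,"z":0,"ax":0,"ay":0,"az":0,"claw":1},{"x":0.0005,"y":0,"z":0,"ax":0,"ay":0,"az":0,"claw":1},{"x":0.0007,"y":0,"z":0,"ax":0,"ay":0,"az":0,"claw":1},{"x":0.001,"y":0,"z":0,"ax":0,"ay":0,"az":0,"claw":1},{"x":0.0012,"y":0,"z":0,"ax":0,"ay":0,"az":0,"claw":1}]' >/dev/null && $S && python3 -m crank '[{"x":0.0002,"y":0,"z":0,"ax":0,"ay":0,"az":0,"claw":1},{"x":0.0005,"y":0,"z":0,"ax":0,"ay":0,"az":0,"claw":1},{"x":0.0007,"y":0,"z":0,"ax":0,"ay":0,"az":0,"claw":1},{"x":0.001,"y":0,"z":0,"ax":0,"ay":0,"az":0,"claw":1},{"x":0.0012,"y":0,"z":0,"ax":0,"ay":0,"az":0,"claw":1}]' >/dev/null && $S && python3 -m crank '[{"x":0.0002,"y":0,"z":0,"ax":0,"ay":0,"az":0,"claw":1},{"x":0.0005,"y":0,"z":0,"ax":0,"ay":0,"az":0,"claw":1},{"x":0.0007,"y":0,"z":0,"ax":0,"ay":0,"az":0,"claw":1},{"x":0.001,"y":0,"z":0,"ax":0,"ay":0,"az":0,"claw":1},{"x":0.0012,"y":0,"z":0,"ax":0,"ay":0,"az":0,"claw":1}]' >/dev/null && $S
```

```text
t 9.05 p [ 0.5232 -0.0408  0.073 ] yaw 1.08 tilt [ 0.0002 -0.0002] F [-0.18 -0.79 -1.1 ] T [-0.025 -0.122 -0.018] w 0.0155
t 9.47 p [ 0.5239 -0.0406  0.0729] yaw 1.09 tilt [-0.     -0.0001] F [ 0.05 -0.46 -1.37] T [ 0.014 -0.11  -0.01 ] w 0.0149
t 9.88 p [ 0.5252 -0.0407  0.0729] yaw 1.08 tilt [ 0.0001 -0.0001] F [ 0.16 -0.07 -1.78] T [-0.02  -0.147 -0.016] w 0.0151
t 10.3 p [ 0.5264 -0.0406  0.073 ] yaw 1.09 tilt [ 0.0001 -0.0001] F [-0.99 -0.01 -1.48] T [-0.049 -0.088 -0.018] w 0.0152
t 10.72 p [ 0.5276 -0.0406  0.0729] yaw 1.09 tilt [ 0.0001 -0.0001] F [ 0.63 -0.57 -1.3 ] T [ 0.008 -0.088  0.031] w 0.0156
```

```bash
S='python3 chk.py'
python3 -m crank '[{"x":0.0003,"y":0,"z":0,"ax":0,"ay":0,"az":0,"claw":1},{"x":0.0006,"y":0,"z":0,"ax":0,"ay":0,"az":0,"claw":1},{"x":0.0009,"y":0,"z":0,"ax":0,"ay":0,"az":0,"claw":1},{"x":0.0012,"y":0,"z":0,"ax":0,"ay":0,"az":0,"claw":1},{"x":0.0015,"y":0,"z":0,"ax":0,"ay":0,"az":0,"claw":1}]' >/dev/null && $S && python3 -m crank '[{"x":0.0003,"y":0,"z":0,"ax":0,"ay":0,"az":0,"claw":1},{"x":0.0006,"y":0,"z":0,"ax":0,"ay":0,"az":0,"claw":1},{"x":0.0009,"y":0,"z":0,"ax":0,"ay":0,"az":0,"claw":1},{"x":0.0012,"y":0,"z":0,"ax":0,"ay":0,"az":0,"claw":1},{"x":0.0015,"y":0,"z":0,"ax":0,"ay":0,"az":0,"claw":1}]' >/dev/null && $S && python3 -m crank '[{"x":0.0003,"y":0,"z":0,"ax":0,"ay":0,"az":0,"claw":1},{"x":0.0006,"y":0,"z":0,"ax":0,"ay":0,"az":0,"claw":1},{"x":0.0009,"y":0,"z":0,"ax":0,"ay":0,"az":0,"claw":1},{"x":0.0012,"y":0,"z":0,"ax":0,"ay":0,"az":0,"claw":1},{"x":0.0015,"y":0,"z":0,"ax":0,"ay":0,"az":0,"claw":1}]' >/dev/null && $S && python3 -m crank '[{"x":0.0003,"y":0,"z":0,"ax":0,"ay":0,"az":0,"claw":1},{"x":0.0006,"y":0,"z":0,"ax":0,"ay":0,"az":0,"claw":1},{"x":0.0009,"y":0,"z":0,"ax":0,"ay":0,"az":0,"claw":1},{"x":0.0012,"y":0,"z":0,"ax":0,"ay":0,"az":0,"claw":1},{"x":0.0015,"y":0,"z":0,"ax":0,"ay":0,"az":0,"claw":1}]' >/dev/null && $S && python3 -m crank '[{"x":0.0003,"y":0,"z":0,"ax":0,"ay":0,"az":0,"claw":1},{"x":0.0006,"y":0,"z":0,"ax":0,"ay":0,"az":0,"claw":1},{"x":0.0009,"y":0,"z":0,"ax":0,"ay":0,"az":0,"claw":1},{"x":0.0012,"y":0,"z":0,"ax":0,"ay":0,"az":0,"claw":1},{"x":0.0015,"y":0,"z":0,"ax":0,"ay":0,"az":0,"claw":1}]' >/dev/null && $S && python3 -m crank '[{"x":0.0003,"y":0,"z":0,"ax":0,"ay":0,"az":0,"claw":1},{"x":0.0006,"y":0,"z":0,"ax":0,"ay":0,"az":0,"claw":1},{"x":0.0009,"y":0,"z":0,"ax":0,"ay":0,"az":0,"claw":1},{"x":0.0012,"y":0,"z":0,"ax":0,"ay":0,"az":0,"claw":1},{"x":0.0015,"y":0,"z":0,"ax":0,"ay":0,"az":0,"claw":1}]' >/dev/null && $S
```

```text
t 11.13 p [ 0.5291 -0.0405  0.073 ] yaw 1.09 tilt [ 0.0001 -0.0001] F [ 0.87  0.59 -2.21] T [-0.024 -0.116 -0.022] w 0.0152
t 11.55 p [ 0.5306 -0.0405  0.0729] yaw 1.09 tilt [ 0.0001 -0.0001] F [ 0.58 -0.6  -0.47] T [-0.062 -0.092 -0.01 ] w 0.0153
t 11.97 p [ 0.5321 -0.0405  0.0729] yaw 1.09 tilt [ 0.     -0.0001] F [ 1.77 -0.47 -1.09] T [ 0.017 -0.13   0.035] w 0.0154
t 12.38 p [ 0.5336 -0.0404  0.0729] yaw 1.09 tilt [-0. -0.] F [-0.1   1.09 -1.78] T [-0.087 -0.151 -0.021] w 0.0155
t 12.8 p [ 0.5351 -0.0404  0.0729] yaw 1.09 tilt [ 0.     -0.0001] F [ 0.53  0.62 -0.89] T [-0.007 -0.067 -0.024] w 0.0156
t 13.22 p [ 0.5366 -0.0404  0.073 ] yaw 1.09 tilt [ 0.     -0.0001] F [ 0.21  0.39 -1.17] T [-0.026 -0.115  0.01 ] w 0.0154
```

The tips have passed the housing front without contact. Go deeper, then feel the sides to centre.

```bash
S='python3 chk.py'
python3 -m crank '[{"x":0.0005,"y":0,"z":0,"ax":0,"ay":0,"az":0,"claw":1},{"x":0.001,"y":0,"z":0,"ax":0,"ay":0,"az":0,"claw":1},{"x":0.0015,"y":0,"z":0,"ax":0,"ay":0,"az":0,"claw":1},{"x":0.002,"y":0,"z":0,"ax":0,"ay":0,"az":0,"claw":1},{"x":0.0025,"y":0,"z":0,"ax":0,"ay":0,"az":0,"claw":1}]' >/dev/null && $S && python3 -m crank '[{"x":0.0005,"y":0,"z":0,"ax":0,"ay":0,"az":0,"claw":1},{"x":0.001,"y":0,"z":0,"ax":0,"ay":0,"az":0,"claw":1},{"x":0.0015,"y":0,"z":0,"ax":0,"ay":0,"az":0,"claw":1},{"x":0.002,"y":0,"z":0,"ax":0,"ay":0,"az":0,"claw":1},{"x":0.0025,"y":0,"z":0,"ax":0,"ay":0,"az":0,"claw":1}]' >/dev/null && $S && python3 -m crank '[{"x":0.0005,"y":0,"z":0,"ax":0,"ay":0,"az":0,"claw":1},{"x":0.001,"y":0,"z":0,"ax":0,"ay":0,"az":0,"claw":1},{"x":0.0015,"y":0,"z":0,"ax":0,"ay":0,"az":0,"claw":1},{"x":0.002,"y":0,"z":0,"ax":0,"ay":0,"az":0,"claw":1},{"x":0.0025,"y":0,"z":0,"ax":0,"ay":0,"az":0,"claw":1}]' >/dev/null && $S && echo LAT && python3 -m crank '[{"x":0,"y":0.0002,"z":0,"ax":0,"ay":0,"az":0,"claw":1},{"x":0,"y":0.0004,"z":0,"ax":0,"ay":0,"az":0,"claw":1},{"x":0,"y":0.0005,"z":0,"ax":0,"ay":0,"az":0,"claw":1},{"x":0,"y":0.0006,"z":0,"ax":0,"ay":0,"az":0,"claw":1},{"x":0,"y":0.0006,"z":0,"ax":0,"ay":0,"az":0,"claw":1}]' >/dev/null && $S && python3 -m crank '[{"x":0,"y":0.0002,"z":0,"ax":0,"ay":0,"az":0,"claw":1},{"x":0,"y":0.0004,"z":0,"ax":0,"ay":0,"az":0,"claw":1},{"x":0,"y":0.0005,"z":0,"ax":0,"ay":0,"az":0,"claw":1},{"x":0,"y":0.0006,"z":0,"ax":0,"ay":0,"az":0,"claw":1},{"x":0,"y":0.0006,"z":0,"ax":0,"ay":0,"az":0,"claw":1}]' >/dev/null && $S
```

```text
t 13.63 p [ 0.5392 -0.0403  0.073 ] yaw 1.09 tilt [ 0.0001 -0.0001] F [-0.3  -0.22 -1.43] T [-0.037 -0.129 -0.034] w 0.0151
t 14.05 p [ 0.5416 -0.0403  0.0729] yaw 1.09 tilt [-0. -0.] F [ 0.02 -0.64 -1.04] T [-0.023 -0.114 -0.013] w 0.0151
t 14.47 p [ 0.5442 -0.0403  0.073 ] yaw 1.09 tilt [ 0.0001 -0.0001] F [-0.67  0.87 -1.3 ] T [-0.051 -0.055 -0.   ] w 0.0156
LAT
t 14.88 p [ 0.5441 -0.0409  0.073 ] yaw 1.08 tilt [ 0.0001 -0.0001] F [ 1.01  0.07 -2.28] T [-0.07  -0.132  0.008] w 0.0154
t 15.3 p [ 0.5441 -0.0415  0.0729] yaw 1.08 tilt [ 0.     -0.0001] F [ 0.33  0.51 -2.17] T [ 0.045 -0.089 -0.037] w 0.0155
```

```bash
S='python3 chk.py'
python3 -m crank '[{"x":0,"y":0.0002,"z":0,"ax":0,"ay":0,"az":0,"claw":1},{"x":0,"y":0.0003,"z":0,"ax":0,"ay":0,"az":0,"claw":1},{"x":0,"y":0.0004,"z":0,"ax":0,"ay":0,"az":0,"claw":1},{"x":0,"y":0.0005,"z":0,"ax":0,"ay":0,"az":0,"claw":1},{"x":0,"y":0.0005,"z":0,"ax":0,"ay":0,"az":0,"claw":1}]' >/dev/null && $S && python3 -m crank '[{"x":0,"y":0.0002,"z":0,"ax":0,"ay":0,"az":0,"claw":1},{"x":0,"y":0.0003,"z":0,"ax":0,"ay":0,"az":0,"claw":1},{"x":0,"y":0.0004,"z":0,"ax":0,"ay":0,"az":0,"claw":1},{"x":0,"y":0.0005,"z":0,"ax":0,"ay":0,"az":0,"claw":1},{"x":0,"y":0.0005,"z":0,"ax":0,"ay":0,"az":0,"claw":1}]' >/dev/null && $S && python3 -m crank '[{"x":0,"y":0.0002,"z":0,"ax":0,"ay":0,"az":0,"claw":1},{"x":0,"y":0.0003,"z":0,"ax":0,"ay":0,"az":0,"claw":1},{"x":0,"y":0.0004,"z":0,"ax":0,"ay":0,"az":0,"claw":1},{"x":0,"y":0.0005,"z":0,"ax":0,"ay":0,"az":0,"claw":1},{"x":0,"y":0.0005,"z":0,"ax":0,"ay":0,"az":0,"claw":1}]' >/dev/null && $S
```

```text
t 15.72 p [ 0.5441 -0.042   0.073 ] yaw 1.09 tilt [ 0.0001 -0.0001] F [-0.51  0.36 -1.77] T [ 0.038 -0.067  0.023] w 0.0151
t 16.13 p [ 0.5441 -0.0424  0.0729] yaw 1.09 tilt [ 0.0001 -0.    ] F [-0.25  0.86 -0.9 ] T [ 0.104 -0.088  0.025] w 0.0155
t 16.55 p [ 0.5441 -0.0428  0.0729] yaw 1.1 tilt [0. 0.] F [ 0.02  0.91 -1.99] T [ 0.25  -0.108 -0.039] w 0.0153
```

Right-side contact begins near y −0.0422 (moment builds up), so the centre is about −0.0407. Back off 2 mm and advance.

```bash
S='python3 chk.py'
python3 -m crank '[{"x":0,"y":-0.0005,"z":0,"ax":0,"ay":0,"az":0,"claw":1},{"x":0,"y":-0.001,"z":0,"ax":0,"ay":0,"az":0,"claw":1},{"x":0,"y":-0.0015,"z":0,"ax":0,"ay":0,"az":0,"claw":1},{"x":0,"y":-0.0021,"z":0,"ax":0,"ay":0,"az":0,"claw":1},{"x":0,"y":-0.0021,"z":0,"ax":0,"ay":0,"az":0,"claw":1}]' >/dev/null && $S && python3 -m crank '[{"x":0.0008,"y":0,"z":0,"ax":0,"ay":0,"az":0,"claw":1},{"x":0.0018,"y":0,"z":0,"ax":0,"ay":0,"az":0,"claw":1},{"x":0.003,"y":0,"z":0,"ax":0,"ay":0,"az":0,"claw":1},{"x":0.0042,"y":0,"z":0,"ax":0,"ay":0,"az":0,"claw":1},{"x":0.005,"y":0,"z":0,"ax":0,"ay":0,"az":0,"claw":1}]' >/dev/null && $S && python3 -m crank '[{"x":0.0008,"y":0,"z":0,"ax":0,"ay":0,"az":0,"claw":1},{"x":0.0018,"y":0,"z":0,"ax":0,"ay":0,"az":0,"claw":1},{"x":0.003,"y":0,"z":0,"ax":0,"ay":0,"az":0,"claw":1},{"x":0.0042,"y":0,"z":0,"ax":0,"ay":0,"az":0,"claw":1},{"x":0.005,"y":0,"z":0,"ax":0,"ay":0,"az":0,"claw":1}]' >/dev/null && $S && python3 -m crank '[{"x":0.0003,"y":0,"z":0,"ax":0,"ay":0,"az":0,"claw":1},{"x":0.0006,"y":0,"z":0,"ax":0,"ay":0,"az":0,"claw":1},{"x":0.0009,"y":0,"z":0,"ax":0,"ay":0,"az":0,"claw":1},{"x":0.0012,"y":0,"z":0,"ax":0,"ay":0,"az":0,"claw":1},{"x":0.0015,"y":0,"z":0,"ax":0,"ay":0,"az":0,"claw":1}]' >/dev/null && $S
```

```text
t 16.97 p [ 0.5441 -0.0408  0.073 ] yaw 1.09 tilt [ 0.0001 -0.0001] F [-0.24 -0.27 -1.7 ] T [ 0.059 -0.058  0.011] w 0.0155
t 17.38 p [ 0.5493 -0.0408  0.073 ] yaw 1.09 tilt [ 0.0001 -0.    ] F [-0.1   0.44 -1.56] T [-0.024 -0.156 -0.049] w 0.0156
t 17.8 p [ 0.5543 -0.0406  0.073 ] yaw 1.09 tilt [ 0.0001 -0.0001] F [-0.17 -0.16 -1.22] T [-0.017 -0.137 -0.007] w 0.0156
t 18.22 p [ 0.5556 -0.0406  0.073 ] yaw 1.09 tilt [ 0.0001 -0.0001] F [-0.    0.71 -2.86] T [ 0.036 -0.126 -0.008] w 0.0154
```

```bash
cat > chk.py <<'E'
import sys; from h import *
st(); s=r.read_state(); f=s["ft_force"]; T=s["torque"]
sys.exit(1 if abs(f[0])>2.2 or abs(f[1])>2.2 or abs(T[1]+.11)>.17 or abs(f[2]+1.4)>2.5 else 0)
E
S='python3 chk.py'
python3 -m crank '[{"x":0.0002,"y":0,"z":0,"ax":0,"ay":0,"az":0,"claw":1},{"x":0.0004,"y":0,"z":0,"ax":0,"ay":0,"az":0,"claw":1},{"x":0.0006,"y":0,"z":0,"ax":0,"ay":0,"az":0,"claw":1},{"x":0.0008,"y":0,"z":0,"ax":0,"ay":0,"az":0,"claw":1},{"x":0.0008,"y":0,"z":0,"ax":0,"ay":0,"az":0,"claw":1}]' >/dev/null && $S && python3 -m crank '[{"x":0.0002,"y":0,"z":0,"ax":0,"ay":0,"az":0,"claw":1},{"x":0.0004,"y":0,"z":0,"ax":0,"ay":0,"az":0,"claw":1},{"x":0.0006,"y":0,"z":0,"ax":0,"ay":0,"az":0,"claw":1},{"x":0.0008,"y":0,"z":0,"ax":0,"ay":0,"az":0,"claw":1},{"x":0.0008,"y":0,"z":0,"ax":0,"ay":0,"az":0,"claw":1}]' >/dev/null && $S && python3 -m crank '[{"x":0.0002,"y":0,"z":0,"ax":0,"ay":0,"az":0,"claw":1},{"x":0.0004,"y":0,"z":0,"ax":0,"ay":0,"az":0,"claw":1},{"x":0.0006,"y":0,"z":0,"ax":0,"ay":0,"az":0,"claw":1},{"x":0.0008,"y":0,"z":0,"ax":0,"ay":0,"az":0,"claw":1},{"x":0.0008,"y":0,"z":0,"ax":0,"ay":0,"az":0,"claw":1}]' >/dev/null && $S && python3 -m crank '[{"x":0.0002,"y":0,"z":0,"ax":0,"ay":0,"az":0,"claw":1},{"x":0.0004,"y":0,"z":0,"ax":0,"ay":0,"az":0,"claw":1},{"x":0.0006,"y":0,"z":0,"ax":0,"ay":0,"az":0,"claw":1},{"x":0.0008,"y":0,"z":0,"ax":0,"ay":0,"az":0,"claw":1},{"x":0.0008,"y":0,"z":0,"ax":0,"ay":0,"az":0,"claw":1}]' >/dev/null && $S && python3 -m crank '[{"x":0.0002,"y":0,"z":0,"ax":0,"ay":0,"az":0,"claw":1},{"x":0.0004,"y":0,"z":0,"ax":0,"ay":0,"az":0,"claw":1},{"x":0.0006,"y":0,"z":0,"ax":0,"ay":0,"az":0,"claw":1},{"x":0.0008,"y":0,"z":0,"ax":0,"ay":0,"az":0,"claw":1},{"x":0.0008,"y":0,"z":0,"ax":0,"ay":0,"az":0,"claw":1}]' >/dev/null && $S && python3 -m crank '[{"x":0.0002,"y":0,"z":0,"ax":0,"ay":0,"az":0,"claw":1},{"x":0.0004,"y":0,"z":0,"ax":0,"ay":0,"az":0,"claw":1},{"x":0.0006,"y":0,"z":0,"ax":0,"ay":0,"az":0,"claw":1},{"x":0.0008,"y":0,"z":0,"ax":0,"ay":0,"az":0,"claw":1},{"x":0.0008,"y":0,"z":0,"ax":0,"ay":0,"az":0,"claw":1}]' >/dev/null && $S
```

```text
t 18.63 p [ 0.5564 -0.0406  0.073 ] yaw 1.09 tilt [ 0.0001 -0.    ] F [-0.26  0.12 -1.92] T [-0.003 -0.124  0.02 ] w 0.015
t 19.05 p [ 0.5572 -0.0406  0.0729] yaw 1.09 tilt [ 0.0001 -0.    ] F [-0.07  1.24 -1.43] T [ 0.009 -0.154 -0.027] w 0.0156
t 19.47 p [ 0.558  -0.0406  0.0729] yaw 1.09 tilt [ 0. -0.] F [ 0.37  0.36 -1.49] T [ 0.009 -0.113 -0.025] w 0.0154
t 19.88 p [ 0.5588 -0.0406  0.073 ] yaw 1.08 tilt [ 0.0001 -0.0001] F [-0.27  0.04 -0.39] T [-0.021 -0.133 -0.012] w 0.0155
t 20.3 p [ 0.5596 -0.0406  0.073 ] yaw 1.09 tilt [ 0.0001 -0.0001] F [ 0.36 -0.18 -1.24] T [ 0.018 -0.103 -0.003] w 0.0155
t 20.72 p [ 0.5605 -0.0406  0.073 ] yaw 1.09 tilt [ 0.0001 -0.    ] F [ 0.37 -0.52 -2.13] T [-0.045 -0.114  0.012] w 0.0155
```

```bash
S='python3 chk.py'
python3 -m crank '[{"x":0.0002,"y":0,"z":0,"ax":0,"ay":0,"az":0,"claw":1},{"x":0.0004,"y":0,"z":0,"ax":0,"ay":0,"az":0,"claw":1},{"x":0.0006,"y":0,"z":0,"ax":0,"ay":0,"az":0,"claw":1},{"x":0.0008,"y":0,"z":0,"ax":0,"ay":0,"az":0,"claw":1},{"x":0.0008,"y":0,"z":0,"ax":0,"ay":0,"az":0,"claw":1}]' >/dev/null && $S && python3 -m crank '[{"x":0.0002,"y":0,"z":0,"ax":0,"ay":0,"az":0,"claw":1},{"x":0.0004,"y":0,"z":0,"ax":0,"ay":0,"az":0,"claw":1},{"x":0.0006,"y":0,"z":0,"ax":0,"ay":0,"az":0,"claw":1},{"x":0.0008,"y":0,"z":0,"ax":0,"ay":0,"az":0,"claw":1},{"x":0.0008,"y":0,"z":0,"ax":0,"ay":0,"az":0,"claw":1}]' >/dev/null && $S && python3 -m crank '[{"x":0.0002,"y":0,"z":0,"ax":0,"ay":0,"az":0,"claw":1},{"x":0.0004,"y":0,"z":0,"ax":0,"ay":0,"az":0,"claw":1},{"x":0.0006,"y":0,"z":0,"ax":0,"ay":0,"az":0,"claw":1},{"x":0.0008,"y":0,"z":0,"ax":0,"ay":0,"az":0,"claw":1},{"x":0.0008,"y":0,"z":0,"ax":0,"ay":0,"az":0,"claw":1}]' >/dev/null && $S && python3 -m crank '[{"x":0.0002,"y":0,"z":0,"ax":0,"ay":0,"az":0,"claw":1},{"x":0.0004,"y":0,"z":0,"ax":0,"ay":0,"az":0,"claw":1},{"x":0.0006,"y":0,"z":0,"ax":0,"ay":0,"az":0,"claw":1},{"x":0.0008,"y":0,"z":0,"ax":0,"ay":0,"az":0,"claw":1},{"x":0.0008,"y":0,"z":0,"ax":0,"ay":0,"az":0,"claw":1}]' >/dev/null && $S && python3 -m crank '[{"x":0.0002,"y":0,"z":0,"ax":0,"ay":0,"az":0,"claw":1},{"x":0.0004,"y":0,"z":0,"ax":0,"ay":0,"az":0,"claw":1},{"x":0.0006,"y":0,"z":0,"ax":0,"ay":0,"az":0,"claw":1},{"x":0.0008,"y":0,"z":0,"ax":0,"ay":0,"az":0,"claw":1},{"x":0.0008,"y":0,"z":0,"ax":0,"ay":0,"az":0,"claw":1}]' >/dev/null && $S && python3 -m crank '[{"x":0.0002,"y":0,"z":0,"ax":0,"ay":0,"az":0,"claw":1},{"x":0.0004,"y":0,"z":0,"ax":0,"ay":0,"az":0,"claw":1},{"x":0.0006,"y":0,"z":0,"ax":0,"ay":0,"az":0,"claw":1},{"x":0.0008,"y":0,"z":0,"ax":0,"ay":0,"az":0,"claw":1},{"x":0.0008,"y":0,"z":0,"ax":0,"ay":0,"az":0,"claw":1}]' >/dev/null && $S
```

```text
t 21.13 p [ 0.5612 -0.0405  0.073 ] yaw 1.09 tilt [ 0.0001 -0.    ] F [ 0.53 -0.42 -0.7 ] T [-0.035 -0.112 -0.019] w 0.0158
t 21.55 p [ 0.562  -0.0405  0.0729] yaw 1.09 tilt [ 0.     -0.0001] F [-0.63 -0.11 -0.39] T [-0.007 -0.044 -0.012] w 0.0153
t 21.97 p [ 0.5628 -0.0405  0.0729] yaw 1.09 tilt [ 0.     -0.0001] F [-0.79  0.07 -0.75] T [-0.04  -0.149  0.034] w 0.0156
t 22.38 p [ 0.5636 -0.0405  0.0729] yaw 1.09 tilt [ 0. -0.] F [ 0.21 -0.3  -1.53] T [-0.024 -0.132 -0.01 ] w 0.0151
t 22.8 p [ 0.5644 -0.0405  0.0729] yaw 1.09 tilt [ 0.0001 -0.    ] F [-0.13  0.49 -1.87] T [-0.073 -0.106  0.013] w 0.0156
t 23.22 p [ 0.5652 -0.0404  0.0729] yaw 1.09 tilt [ 0. -0.] F [ 0.16  0.24 -1.63] T [-0.033 -0.113  0.018] w 0.0154
```

```bash
S='python3 chk.py'
python3 -m crank '[{"x":0.0002,"y":0,"z":0,"ax":0,"ay":0,"az":0,"claw":1},{"x":0.0004,"y":0,"z":0,"ax":0,"ay":0,"az":0,"claw":1},{"x":0.0005,"y":0,"z":0,"ax":0,"ay":0,"az":0,"claw":1},{"x":0.0006,"y":0,"z":0,"ax":0,"ay":0,"az":0,"claw":1},{"x":0.0006,"y":0,"z":0,"ax":0,"ay":0,"az":0,"claw":1}]' >/dev/null && $S && python3 -m crank '[{"x":0.0002,"y":0,"z":0,"ax":0,"ay":0,"az":0,"claw":1},{"x":0.0004,"y":0,"z":0,"ax":0,"ay":0,"az":0,"claw":1},{"x":0.0005,"y":0,"z":0,"ax":0,"ay":0,"az":0,"claw":1},{"x":0.0006,"y":0,"z":0,"ax":0,"ay":0,"az":0,"claw":1},{"x":0.0006,"y":0,"z":0,"ax":0,"ay":0,"az":0,"claw":1}]' >/dev/null && $S && python3 -m crank '[{"x":0.0002,"y":0,"z":0,"ax":0,"ay":0,"az":0,"claw":1},{"x":0.0004,"y":0,"z":0,"ax":0,"ay":0,"az":0,"claw":1},{"x":0.0005,"y":0,"z":0,"ax":0,"ay":0,"az":0,"claw":1},{"x":0.0006,"y":0,"z":0,"ax":0,"ay":0,"az":0,"claw":1},{"x":0.0006,"y":0,"z":0,"ax":0,"ay":0,"az":0,"claw":1}]' >/dev/null && $S && python3 -m crank '[{"x":0.0002,"y":0,"z":0,"ax":0,"ay":0,"az":0,"claw":1},{"x":0.0004,"y":0,"z":0,"ax":0,"ay":0,"az":0,"claw":1},{"x":0.0005,"y":0,"z":0,"ax":0,"ay":0,"az":0,"claw":1},{"x":0.0006,"y":0,"z":0,"ax":0,"ay":0,"az":0,"claw":1},{"x":0.0006,"y":0,"z":0,"ax":0,"ay":0,"az":0,"claw":1}]' >/dev/null && $S && python3 -m crank '[{"x":0.0002,"y":0,"z":0,"ax":0,"ay":0,"az":0,"claw":1},{"x":0.0004,"y":0,"z":0,"ax":0,"ay":0,"az":0,"claw":1},{"x":0.0005,"y":0,"z":0,"ax":0,"ay":0,"az":0,"claw":1},{"x":0.0006,"y":0,"z":0,"ax":0,"ay":0,"az":0,"claw":1},{"x":0.0006,"y":0,"z":0,"ax":0,"ay":0,"az":0,"claw":1}]' >/dev/null && $S
```

```text
t 23.63 p [ 0.5658 -0.0405  0.073 ] yaw 1.09 tilt [ 0.     -0.0001] F [ 0.19 -0.35 -2.1 ] T [-0.047 -0.081 -0.01 ] w 0.0154
t 24.05 p [ 0.5664 -0.0404  0.073 ] yaw 1.09 tilt [ 0.0001 -0.    ] F [-0.8  -0.24 -1.32] T [-0.003 -0.105 -0.017] w 0.0154
t 24.47 p [ 0.567  -0.0404  0.0729] yaw 1.09 tilt [ 0.     -0.0001] F [-0.24 -0.42 -1.51] T [ 0.007 -0.161  0.031] w 0.0155
t 24.88 p [ 0.5676 -0.0404  0.0729] yaw 1.09 tilt [-0.0001 -0.0001] F [-0.09 -0.14 -0.95] T [ 0.006 -0.017 -0.025] w 0.0153
t 25.3 p [ 0.568  -0.0404  0.0729] yaw 1.09 tilt [-0.0004 -0.0001] F [-1.29 -0.05 -1.31] T [-0.016  0.335 -0.003] w 0.0153
```

Contact felt at x≈0.568: the moment jumped while the force stayed about 1–2 N, so the fork is home. Relieve 0.3 mm and lift slowly.

```bash
S='python3 -c "from h import *;st()"'
python3 -m crank '[{"x":-0.0003,"y":0,"z":0,"ax":0,"ay":0,"az":0,"claw":1},{"x":-0.0003,"y":0,"z":-0.0006,"ax":0,"ay":0,"az":0,"claw":1},{"x":-0.0003,"y":0,"z":-0.0012,"ax":0,"ay":0,"az":0,"claw":1},{"x":-0.0003,"y":0,"z":-0.0018,"ax":0,"ay":0,"az":0,"claw":1},{"x":-0.0003,"y":0,"z":-0.0023,"ax":0,"ay":0,"az":0,"claw":1}]' 50 >/dev/null; eval $S
python3 -m crank '[{"x":0,"y":0,"z":-0.0002,"ax":0,"ay":0,"az":0,"claw":1},{"x":0,"y":0,"z":-0.0004,"ax":0,"ay":0,"az":0,"claw":1},{"x":0,"y":0,"z":-0.0006,"ax":0,"ay":0,"az":0,"claw":1},{"x":0,"y":0,"z":-0.0008,"ax":0,"ay":0,"az":0,"claw":1},{"x":0,"y":0,"z":-0.001,"ax":0,"ay":0,"az":0,"claw":1}]' >/dev/null; eval $S
python3 -m crank '[{"x":0,"y":0,"z":-0.0002,"ax":0,"ay":0,"az":0,"claw":1},{"x":0,"y":0,"z":-0.0004,"ax":0,"ay":0,"az":0,"claw":1},{"x":0,"y":0,"z":-0.0006,"ax":0,"ay":0,"az":0,"claw":1},{"x":0,"y":0,"z":-0.0008,"ax":0,"ay":0,"az":0,"claw":1},{"x":0,"y":0,"z":-0.001,"ax":0,"ay":0,"az":0,"claw":1}]' >/dev/null; eval $S
python3 -m crank '[{"x":0,"y":0,"z":-0.0002,"ax":0,"ay":0,"az":0,"claw":1},{"x":0,"y":0,"z":-0.0004,"ax":0,"ay":0,"az":0,"claw":1},{"x":0,"y":0,"z":-0.0006,"ax":0,"ay":0,"az":0,"claw":1},{"x":0,"y":0,"z":-0.0008,"ax":0,"ay":0,"az":0,"claw":1},{"x":0,"y":0,"z":-0.001,"ax":0,"ay":0,"az":0,"claw":1}]' >/dev/null; eval $S
```

```text
t 25.72 p [ 0.5679 -0.0404  0.0753] yaw 1.09 tilt [ 0.     -0.0001] F [-0.79 -0.42 -2.05] T [-0.012  0.185  0.016] w 0.0153
t 26.13 p [ 0.5679 -0.0404  0.0763] yaw 1.09 tilt [-0.     -0.0001] F [-1.47 -0.77 -1.52] T [-0.013  0.29  -0.019] w 0.0153
t 26.55 p [ 0.5675 -0.0404  0.0767] yaw 1.09 tilt [-0.0008  0.0001] F [ -0.27  -0.67 -10.39] T [-0.008 -0.031 -0.012] w 0.0152
t 26.97 p [ 0.5679 -0.0405  0.0784] yaw 1.08 tilt [-0.0001 -0.0002] F [-1.14  0.23 -8.25] T [-0.033  0.365 -0.023] w 0.015
```

```bash
S='python3 -c "from h import *;st()"'
python3 -m crank '[{"x":0,"y":0,"z":-0.0002,"ax":0,"ay":0,"az":0,"claw":1},{"x":0,"y":0,"z":-0.0004,"ax":0,"ay":0,"az":0,"claw":1},{"x":0,"y":0,"z":-0.0006,"ax":0,"ay":0,"az":0,"claw":1},{"x":0,"y":0,"z":-0.0008,"ax":0,"ay":0,"az":0,"claw":1},{"x":0,"y":0,"z":-0.001,"ax":0,"ay":0,"az":0,"claw":1}]' >/dev/null; eval $S
python3 -m crank '[{"x":0,"y":0,"z":-0.0002,"ax":0,"ay":0,"az":0,"claw":1},{"x":0,"y":0,"z":-0.0004,"ax":0,"ay":0,"az":0,"claw":1},{"x":0,"y":0,"z":-0.0006,"ax":0,"ay":0,"az":0,"claw":1},{"x":0,"y":0,"z":-0.0008,"ax":0,"ay":0,"az":0,"claw":1},{"x":0,"y":0,"z":-0.001,"ax":0,"ay":0,"az":0,"claw":1}]' >/dev/null; eval $S
python3 -m crank '[{"x":0,"y":0,"z":-0.0002,"ax":0,"ay":0,"az":0,"claw":1},{"x":0,"y":0,"z":-0.0004,"ax":0,"ay":0,"az":0,"claw":1},{"x":0,"y":0,"z":-0.0006,"ax":0,"ay":0,"az":0,"claw":1},{"x":0,"y":0,"z":-0.0008,"ax":0,"ay":0,"az":0,"claw":1},{"x":0,"y":0,"z":-0.001,"ax":0,"ay":0,"az":0,"claw":1}]' >/dev/null; eval $S
python3 -m crank '[{"x":0,"y":0,"z":-0.0002,"ax":0,"ay":0,"az":0,"claw":1},{"x":0,"y":0,"z":-0.0004,"ax":0,"ay":0,"az":0,"claw":1},{"x":0,"y":0,"z":-0.0006,"ax":0,"ay":0,"az":0,"claw":1},{"x":0,"y":0,"z":-0.0008,"ax":0,"ay":0,"az":0,"claw":1},{"x":0,"y":0,"z":-0.001,"ax":0,"ay":0,"az":0,"claw":1}]' >/dev/null; eval $S
python3 -m crank '[{"x":0,"y":0,"z":-0.0002,"ax":0,"ay":0,"az":0,"claw":1},{"x":0,"y":0,"z":-0.0004,"ax":0,"ay":0,"az":0,"claw":1},{"x":0,"y":0,"z":-0.0006,"ax":0,"ay":0,"az":0,"claw":1},{"x":0,"y":0,"z":-0.0008,"ax":0,"ay":0,"az":0,"claw":1},{"x":0,"y":0,"z":-0.001,"ax":0,"ay":0,"az":0,"claw":1}]' >/dev/null; eval $S
```

```text
t 27.38 p [ 0.568  -0.0404  0.0795] yaw 1.09 tilt [ 0.0003 -0.0001] F [-1.86 -0.12 -7.27] T [-0.046  0.383 -0.028] w 0.0154
t 27.8 p [ 0.5682 -0.0404  0.0807] yaw 1.09 tilt [ 0.0008 -0.0002] F [-2.    0.18 -2.15] T [-0.038  0.478 -0.031] w 0.015
t 28.22 p [ 0.568  -0.0404  0.0814] yaw 1.09 tilt [ 0.0004 -0.0001] F [-1.22  0.32 -1.99] T [-0.025  0.342  0.001] w 0.0153
t 28.63 p [ 0.5679 -0.0404  0.0823] yaw 1.09 tilt [ 0.0002 -0.0001] F [-1.12  0.45 -1.88] T [-0.02   0.241 -0.001] w 0.0154
t 29.05 p [ 0.5679 -0.0404  0.0833] yaw 1.09 tilt [ 0.0001 -0.0001] F [-1.82  0.14 -2.26] T [-0.036  0.132  0.024] w 0.0151
```

The cap let go around z 0.080 (about 10 N at the readings, none large). Continue straight up gently and look.

```bash
python3 -m crank '[{"x":0,"y":0,"z":-0.0005,"ax":0,"ay":0,"az":0,"claw":1},{"x":0,"y":0,"z":-0.0015,"ax":0,"ay":0,"az":0,"claw":1},{"x":0,"y":0,"z":-0.003,"ax":0,"ay":0,"az":0,"claw":1},{"x":0,"y":0,"z":-0.0045,"ax":0,"ay":0,"az":0,"claw":1},{"x":0,"y":0,"z":-0.006,"ax":0,"ay":0,"az":0,"claw":1}]' >/dev/null
for i in 1 2 3; do python3 -m crank '[{"x":0,"y":0,"z":-0.002,"ax":0,"ay":0,"az":0,"claw":1},{"x":0,"y":0,"z":-0.005,"ax":0,"ay":0,"az":0,"claw":1},{"x":0,"y":0,"z":-0.009,"ax":0,"ay":0,"az":0,"claw":1},{"x":0,"y":0,"z":-0.013,"ax":0,"ay":0,"az":0,"claw":1},{"x":0,"y":0,"z":-0.015,"ax":0,"ay":0,"az":0,"claw":1}]' >/dev/null; done
python3 - <<'E'
from h import *
st(); c=shot("scene","pics/s4.png")
cv2.imwrite("pics/s4b.png",cv2.resize(c["color"][130:230,180:280],None,fx=6,fy=6,interpolation=cv2.INTER_CUBIC))
plan([((.52,-.12,.155),5),((.47,-.29,.155),8)])
E
```

```text
t 30.72 p [ 0.5681 -0.0404  0.135 ] yaw 1.09 tilt [ 0.0007 -0.0001] F [ 0.13  0.53 -1.35] T [ 0.026 -0.124 -0.01 ] w 0.0153
{'x': -0.0498, 'y': 0.0787, 'z': -0.0198, 'ax': 0.0001, 'ay': -0.0006, 'az': -0.0341} dist 0.095 deg 3.9
{'x': -0.0646, 'y': 0.165, 'z': 0.0, 'ax': 0.0, 'ay': 0.0, 'az': -0.0262} dist 0.177 deg 3.0
```

View pics/s4b.png

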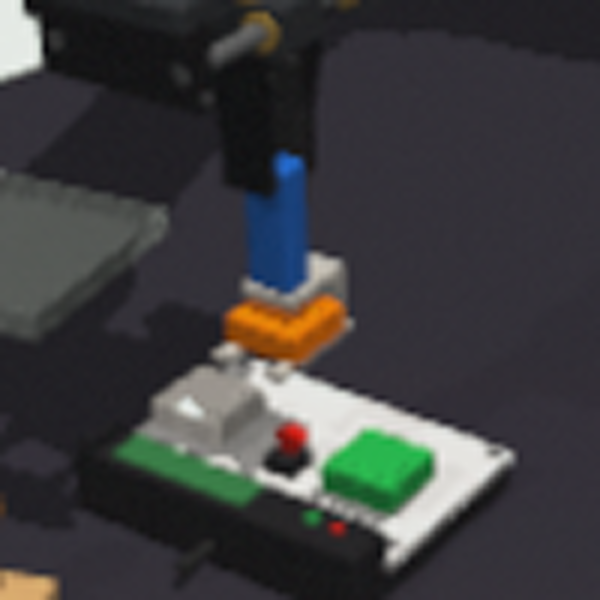

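The view shows the orange cap (285,328) lying on the fork inside the lips, the bare switch with its red plunger at (290,440), and the green and white caps in place. Carry gently to the tray.

```bash
python3 -m crank '[{"x":-0.001,"y":0.002,"z":0,"ax":0,"ay":0,"az":-0.001,"claw":1},{"x":-0.003,"y":0.007,"z":0,"ax":0,"ay":0,"az":-0.003,"claw":1},{"x":-0.006,"y":0.014,"z":0,"ax":0,"ay":0,"az":-0.005,"claw":1},{"x":-0.009,"y":0.023,"z":0,"ax":0,"ay":0,"az":-0.007,"claw":1},{"x":-0.013,"y":0.033,"z":0,"ax":0,"ay":0,"az":-0.01,"claw":1}]' >/dev/null
for i in 1 2 3; do python3 -m crank '[{"x":-0.004,"y":0.0105,"z":0,"ax":0,"ay":0,"az":-0.003,"claw":1},{"x":-0.008,"y":0.021,"z":0,"ax":0,"ay":0,"az":-0.006,"claw":1},{"x":-0.012,"y":0.0315,"z":0,"ax":0,"ay":0,"az":-0.009,"claw":1},{"x":-0.016,"y":0.042,"z":0,"ax":0,"ay":0,"az":-0.012,"claw":1},{"x":-0.02,"y":0.0525,"z":0,"ax":0,"ay":0,"az":-0.014,"claw":1}]' >/dev/null; done
python3 - <<'E'
from h import *
st(); plan([((.468,-.293,.135),8)])
E
```

```text
t 32.43 p [ 0.5053 -0.2363  0.1341] yaw 7.02 tilt [-0.0003 -0.0003] F [ 0.33 -0.41 -1.78] T [ 0.041 -0.112  0.013] w 0.0153
{'x': -0.044, 'y': 0.0517, 'z': -0.0008, 'ax': 0.0001, 'ay': 0.0002, 'az': -0.0086} dist 0.068 deg 1.0
```

```bash
python3 -m crank '[{"x":-0.006,"y":0.01,"z":0,"ax":0,"ay":0,"az":-0.002,"claw":1},{"x":-0.013,"y":0.018,"z":0,"ax":0,"ay":0,"az":-0.004,"claw":1},{"x":-0.02,"y":0.025,"z":0.001,"ax":0,"ay":0,"az":-0.006,"claw":1},{"x":-0.026,"y":0.032,"z":0.003,"ax":0,"ay":0,"az":-0.008,"claw":1},{"x":-0.031,"y":0.038,"z":0.006,"ax":0,"ay":0,"az":-0.008,"claw":1}]' >/dev/null
python3 -m crank '[{"x":-0.005,"y":0.005,"z":0.005,"ax":0,"ay":0,"az":0,"claw":1},{"x":-0.009,"y":0.009,"z":0.011,"ax":0,"ay":0,"az":0,"claw":1},{"x":-0.012,"y":0.012,"z":0.018,"ax":0,"ay":0,"az":0,"claw":1},{"x":-0.013,"y":0.013,"z":0.025,"ax":0,"ay":0,"az":0,"claw":1},{"x":-0.013,"y":0.013,"z":0.032,"ax":0,"ay":0,"az":0,"claw":1}]' >/dev/null
python3 -m crank '[{"x":0,"y":0,"z":0.006,"ax":0,"ay":0,"az":0,"claw":1},{"x":0,"y":0,"z":0.012,"ax":0,"ay":0,"az":0,"claw":1},{"x":0,"y":0,"z":0.017,"ax":0,"ay":0,"az":0,"claw":1},{"x":0,"y":0,"z":0.021,"ax":0,"ay":0,"az":0,"claw":1},{"x":0,"y":0,"z":0.024,"ax":0,"ay":0,"az":0,"claw":1}]' >/dev/null
python3 - <<'E'
from h import *
st(); c=shot("scene","pics/s5.png"); p=np.array(r.read_state()["ee_pos"])
cv2.imwrite("pics/s5b.png",cv2.resize(c["color"][110:210,130:230],None,fx=6,fy=6,interpolation=cv2.INTER_CUBIC))
E
```

```text
t 33.68 p [ 0.4691 -0.2907  0.0717] yaw 7.99 tilt [-0.0001  0.0002] F [-0.57  0.07 -0.83] T [ 0.039 -0.118  0.036] w 0.0154
```

View pics/s5b.png

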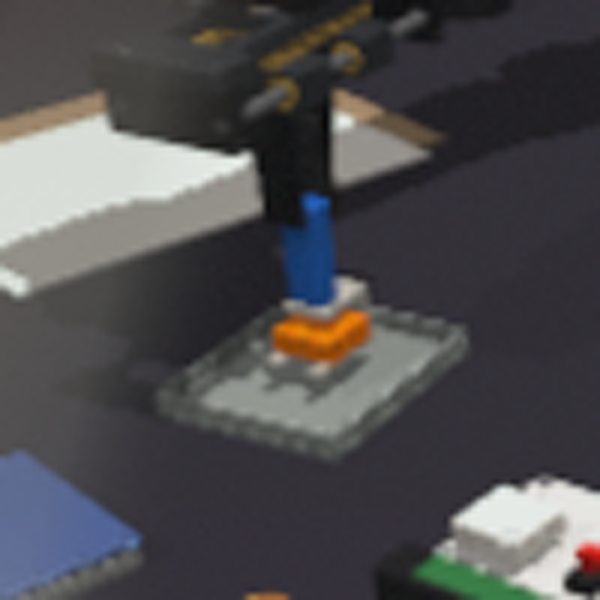

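The cap (322,335) is still on the fork, above the middle of the tray. Lower and feel the tray floor.

```bash
S='python3 -c "from h import *;st()"'
python3 -m crank '[{"x":0,"y":0,"z":0.003,"ax":0,"ay":0,"az":0,"claw":1},{"x":0,"y":0,"z":0.007,"ax":0,"ay":0,"az":0,"claw":1},{"x":0,"y":0,"z":0.011,"ax":0,"ay":0,"az":0,"claw":1},{"x":0,"y":0,"z":0.014,"ax":0,"ay":0,"az":0,"claw":1},{"x":0,"y":0,"z":0.0155,"ax":0,"ay":0,"az":0,"claw":1}]' >/dev/null; eval $S
python3 -m crank '[{"x":0,"y":0,"z":0.0002,"ax":0,"ay":0,"az":0,"claw":1},{"x":0,"y":0,"z":0.0004,"ax":0,"ay":0,"az":0,"claw":1},{"x":0,"y":0,"z":0.0006,"ax":0,"ay":0,"az":0,"claw":1},{"x":0,"y":0,"z":0.0008,"ax":0,"ay":0,"az":0,"claw":1},{"x":0,"y":0,"z":0.0008,"ax":0,"ay":0,"az":0,"claw":1}]' >/dev/null; eval $S
```

```text
t 34.15 p [ 0.4688 -0.2909  0.0562] yaw 7.96 tilt [-0.0004  0.0002] F [ 0.06  0.73 -1.78] T [-0.05  -0.091  0.039] w 0.0149
t 34.57 p [ 0.4691 -0.291   0.0561] yaw 7.96 tilt [ 0.0003 -0.0002] F [ 0.06 -0.   -1.22] T [-0.024 -0.153 -0.015] w 0.0151
```

```bash
S='python3 -c "from h import *;st()"'
python3 -m crank '[{"x":0,"y":0,"z":0.0002,"ax":0,"ay":0,"az":0,"claw":1},{"x":0,"y":0,"z":0.0004,"ax":0,"ay":0,"az":0,"claw":1},{"x":0,"y":0,"z":0.0006,"ax":0,"ay":0,"az":0,"claw":1},{"x":0,"y":0,"z":0.0006,"ax":0,"ay":0,"az":0,"claw":1},{"x":0,"y":0,"z":0.0006,"ax":0,"ay":0,"az":0,"claw":1}]' >/dev/null; eval $S
python3 -m crank '[{"x":0,"y":0,"z":0.0002,"ax":0,"ay":0,"az":0,"claw":1},{"x":0,"y":0,"z":0.0004,"ax":0,"ay":0,"az":0,"claw":1},{"x":0,"y":0,"z":0.0006,"ax":0,"ay":0,"az":0,"claw":1},{"x":0,"y":0,"z":0.0006,"ax":0,"ay":0,"az":0,"claw":1},{"x":0,"y":0,"z":0.0006,"ax":0,"ay":0,"az":0,"claw":1}]' >/dev/null; eval $S
```

```text
t 34.98 p [ 0.469  -0.291   0.0554] yaw 7.96 tilt [ 0.0001 -0.0001] F [ 0.59 -0.2  -1.06] T [-0.042 -0.146  0.038] w 0.0152
t 35.4 p [ 0.4691 -0.2911  0.055 ] yaw 7.96 tilt [ 0.0002 -0.0003] F [-1.71  0.48  2.92] T [ 0.076  0.247 -0.009] w 0.0155
```

Floor contact. Release gradually, then withdraw straight up.

```bash
python3 -m crank '[{"x":0,"y":0,"z":0,"ax":0,"ay":0,"az":0,"claw":0.64},{"x":0,"y":0,"z":0,"ax":0,"ay":0,"az":0,"claw":0.6},{"x":0,"y":0,"z":0,"ax":0,"ay":0,"az":0,"claw":0.55},{"x":0,"y":0,"z":0,"ax":0,"ay":0,"az":0,"claw":0.45},{"x":0,"y":0,"z":0,"ax":0,"ay":0,"az":0,"claw":0.3}]' 10|grep -E "pos|width"
python3 -m crank '[{"x":0,"y":0,"z":0,"ax":0,"ay":0,"az":0,"claw":0.2},{"x":0,"y":0,"z":0,"ax":0,"ay":0,"az":0,"claw":0.1},{"x":0,"y":0,"z":0,"ax":0,"ay":0,"az":0,"claw":0},{"x":0,"y":0,"z":0,"ax":0,"ay":0,"az":0,"claw":0},{"x":0,"y":0,"z":0,"ax":0,"ay":0,"az":0,"claw":0}]'|grep -E "pos|width"
python3 -m crank '[{"x":0,"y":0,"z":-0.005,"ax":0,"ay":0,"az":0,"claw":0},{"x":0,"y":0,"z":-0.015,"ax":0,"ay":0,"az":0,"claw":0},{"x":0,"y":0,"z":-0.03,"ax":0,"ay":0,"az":0,"claw":0},{"x":0,"y":0,"z":-0.05,"ax":0,"ay":0,"az":0,"claw":0},{"x":0,"y":0,"z":-0.075,"ax":0,"ay":0,"az":0,"claw":0}]'|grep -E "pos|width"
python3 -m crank '[{"x":0,"y":0,"z":-0.03,"ax":0,"ay":0,"az":0,"claw":0},{"x":0,"y":0,"z":-0.06,"ax":0,"ay":0,"az":0,"claw":0},{"x":0,"y":0,"z":-0.09,"ax":0,"ay":0,"az":0,"claw":0},{"x":0,"y":0,"z":-0.1,"ax":0,"ay":0,"az":0,"claw":0},{"x":0,"y":0,"z":-0.1,"ax":0,"ay":0,"az":0,"claw":0}]'|grep -E "pos|width"
python3 - <<'E'
from h import *
st(); c=shot("scene","pics/s6.png")
cv2.imwrite("pics/s6b.png",cv2.resize(c["color"][110:260,120:320],None,fx=4,fy=4,interpolation=cv2.INTER_CUBIC))
E
```

```text
ee_pos: [0.4691, -0.2909, 0.0547]
width: 0.025
ee_pos: [0.469, -0.291, 0.0548]
width: 0.0424
ee_pos: [0.4685, -0.2906, 0.1306]
width: 0.0434
ee_pos: [0.4705, -0.2915, 0.2338]
width: 0.0437
t 37.07 p [ 0.4705 -0.2915  0.2338] yaw 7.97 tilt [ 0.0049 -0.0035] F [-0.73  0.07 -0.65] T [ 0.015 -0.14   0.014] w 0.0437
```

View pics/s6b.png

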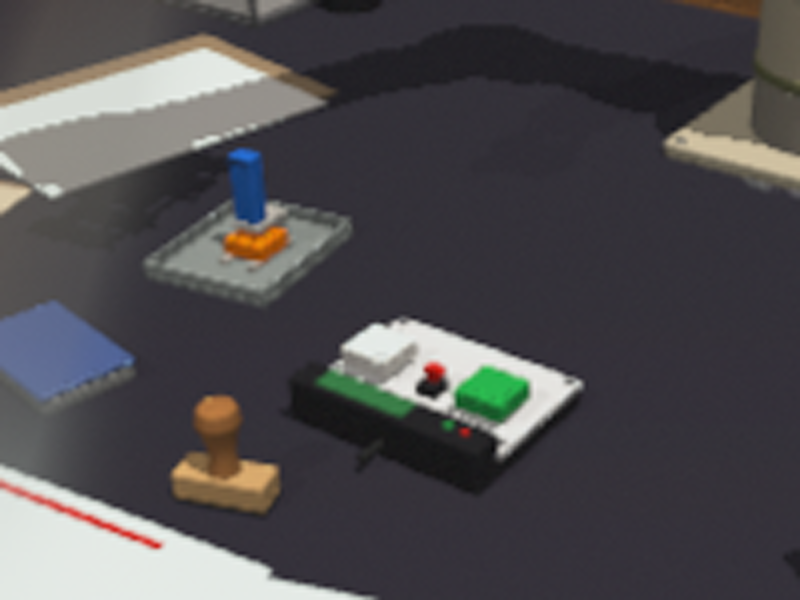

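The puller stands upright in the tray at (248,190) with the orange cap on its fork (257,240). The green and white keys, stamp and ink pad look undisturbed. The robot is clear, so I hand in.

```bash
python3 -c "
from bench import close_job
print(close_job())"
```

```text
the job is handed in; nothing more can be done
None
```

The orange cap is off its switch, and the small blue puller stands upright in the grey tray with the cap still on its fork. The job is handed in; it took about 37 s on the robot's clock and no verdict was reported.

- **Sliding in:** I gripped the puller by its blue grip. Feeling down, the fork met the plate at the expected height. I raised it 1 mm, found one side of the switch with a light sideways touch, and slid the fork in. The throat met the switch with about 1–2 N.
- **Pulling:** I backed the fork off 0.3 mm and pulled straight up at about 2.4 mm/s. The readings during the pull came to about 10 N. They were taken only at the end of each step, so the true peak may have been higher.
- **Setting down:** I felt the tray floor, opened the fingers gradually and withdrew straight up.

**Last checks:** the final picture shows the bare switch, and the green and white caps, the ink pad and the stamp beside the keypad look undisturbed. I judged these by eye and did not measure them again. The other stamps were not in that picture, but the arm did not go near them.

**Disagreements:** the two views differed by about 2 mm on where the puller sat sideways relative to the cap, and the sideways touch settled it. Contact with the switch came at the far end of the expected 4 mm range.

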